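# Load a battery pack into the drop-door test bay

### The job

Load the blue battery pack into the test bay: pull the bay's front door by its yellow bar all the way down until it lies flat, slide the pack in upright and lengthways between the two floor guides until it is fully home against the rear stop, then push the door back up until it is fully shut and let go. Move the door steadily, never letting it drop or slam, and leave everything else on the bench where it is.

Things in the scene. Friction and masses are not known exactly. Their poses are not given: they have to be found in the camera images.
- bay: Battery test bay, a grey metal box fixed to the bench, 135 mm deep, 170 wide, 150 high. Origin on the bench top straight below the middle of the door's hinge line (front opening); x level into the bay, away from the robot, y along the hinge, z up. Bay floor 60 mm above the bench, from x = 0 to the rear stop. Side walls 8 mm thick, 154 mm apart inside, to 150 mm above the bench.
- bay_lane (a point): Middle of the lane's mouth on the bay floor, 30 mm in from the hinge line, 60 mm above the bench. Two black guides 18 mm high leave a straight lane 74 mm wide from here to the rear stop; their mouths flare outwards from 6 mm in from the hinge line.
- bay_stop (a point): Middle of the face of the black rear stop (36 mm high, 90 wide, two brass contacts), 117 mm in from the hinge line; the pack's far end goes against it. It is rigid.
- bay_hood (a point): Middle of the front edge of the clear hood, on its top face, 150 mm above the bench; the hood is 6 mm thick and covers the bay from 45 to 135 mm in from the hinge line. In front of that edge the bay is open at the top.
- door (a joint): Bottom-hinged front door, a white panel 170 mm wide, 100 high, 12 thick. Angle in rad: 0 = shut (upright), 1.571 = lowered flat towards the robot on its stop, inner face level and flush with the bay floor (60 mm above the bench). It starts shut or up to 0.3 ajar. Stiff hinge, about 0.32 N m: it stays where it is left and takes 2 to 7 N at the bar.
- door_handle (a point): Middle of the yellow round bar, 12 mm thick, 120 long, parallel to the hinge, on two end posts above the door's top edge (52 mm clear gap). Its axis lies 158 mm from the hinge line, 6 mm outside the inner face. Can be pinched from above with the door shut (axis 218 mm above the bench) or flat (54 mm above the bench, 158 in front of the hinge); the bar may turn in the fingers.
- door_hinge (a point): Middle of the door's hinge line, at the lower front edge of the opening, 60 mm above the bench; fixed. The hinge runs along the bay's y.
- blue_pack: Blue battery pack with a white label and a grey band, the one to load: a block 110 mm long (its x), 56 mm wide (its y), 60 mm high (its z), about 0.45 kg, lying on the bench. Origin at the centre of its underside. The end at which its contacts lie does not matter. When home, its origin is about 62 mm in from the hinge line, so that its near end lies 7 mm inside the door.
- yellow_pack: yellow battery pack of the same shape and size as the blue one, lying on the bench; not to be used
- tape_roll: flat roll of blue tape, 96 mm across, 24 mm high, lying flat; origin at the centre of its underside
- screw_box: open cardboard tray 100 x 80 x 50 mm high with a few screws; origin at the centre of its underside
- driver: red-handled screwdriver lying on the bench beyond the left-hand pack; origin under its middle
- lens: glass lamp lens, a low dome 72 mm across, 20 mm high, beside the bay; origin at the centre of its underside
- flux_jar: small jar 52 mm across, 75 mm high, beside the bay; origin at the centre of its underside
- bracket: aluminium angle bracket 90 x 40 mm, 35 mm high, beyond the right-hand pack; origin at its underside

How it is judged:
By the outcome, as a careful person would: the job done as asked, in the order asked, and still so for the second after the job is handed in, with the robot touching nothing.
It also fails if it takes over 72 s, if anything falls off the work surface, if the arm or the gripper's body presses on something with over 40 N, if the wrist force passes 120 N, or if a joint passes its speed limit or range.

### The arm

A 6-joint arm with a two-finger parallel gripper is mounted at the origin on the work surface. World frame = base frame: x ahead of the robot, y to its left, z up, the work surface at z = 0. Lengths are in m, angles in degrees, forces in N, time in s.
With the tool pointing down it reaches from about 0.35 to 0.875 m from the base axis. Payload 4.2 kg.
Tool frame: the origin (TCP) lies at the very end of the fingers, on their centre line; the grasp point (between the pads) lies r.pinch_z behind it (r.pinch_z is the distance from the TCP to the grasp point, in m); y points along the fingers, z is the direction in which the jaws open and shut, and the axes are right-handed (so a half turn about y gives the same grasp; the last joint's range is limited). The gripper opens to 87 mm and grips with 3 to 60 N. Pads are 19 mm wide; open, the fingers measure 117 mm over their backs; the gripper's body (75 mm by 190 mm) begins 51 mm behind the grasp point.
Start: joints at [86.895, 22.042, 0.453, 0, -68.411, -14.817], TCP at [0.192, 0.595, 0.223] pointing down, gripper open.
Joint ranges: [-179.83, 179.83], [-69.29, 118.12], [-61.27, 80.66], [-181.25, 117.63], [-171.15, -9.14], [-177.46, 177.46]. Speed limits (degrees/s): [159.86, 159.86, 180, 180, 180, 180].

### API

Orientations are given as a 3x3 rotation matrix whose columns are the frame's x, y, z axes.
In Python, from station import sense, capture, camera_params, r gives the robot as it stands.
- The arm moves only by the tool move_arm, never from a script. Its argument "increments" is text: rows parted by semicolons, each of 7 numbers parted by spaces: the closure, from -1 (fully open) to 1 (shut), so that 0 is half open, then the shift along the tool's x, y, z in m, then the turn, a rotation vector about the tool's x, y, z in rad. In form: hand x y z wx wy wz; .... A call has 1 to 8 rows; each row is the pose to reach, as a shift and turn from the pose commanded when the call began, along the tool's axes at that moment; what a row does not reach only later rows make up. A row lasts 1/10 s, in which the tool goes at most 50 mm and 8.59 degrees, less where a joint would pass 70% of its speed; a pose out of reach is approached as far as the arm can. A call with a gripper value outside its range is refused whole. The fingers move at their own pace and stop on an object; the grip force is fixed at half the most. Time passes only in rows, so rows that repeat a pose let the fingers close. It gives the time, the measured TCP pose, the force and the opening at its end, in the units of the state.
- sense(): the state, without advancing time (a new reading comes with each control period).
- capture(name): name is "scene" or "top" or "wrist"; returns (picture, depth): 384x512x3 uint8, red, green, blue; 384x512 float32, m along the optical axis (not along the pixel's ray), 0 where there is no reading.
- camera_params(name): a dict with "fx", "fy", "cx", "cy" (pixels), "distortion" ([k1, k2, p1, p2, k3] as OpenCV has them; the pictures are not rectified), "xyz" and "orientation" of the camera in the world. Camera axes: x right, y down, z forward; pixel columns grow to the right and rows downward; lengths in m; the calibration is good to about 2 mm. A picture is of the moment at which its call begins: read the wrist's pose just before it. camera_params takes no time and is no camera call; for the wrist camera it gives the pose at the moment of the call.
- r.finish_job(): hands the job in, once; it reports no verdict.
The state is a dict: "time_s": time; "joints": joint angles; "joint_velocities": joint speeds; "effort": joint torques, N m; "tcp_pos": TCP position; "ee_rot": TCP orientation; "wrist_force": force on the tool from outside, world axes, zero at the start; "moment": the same for the moment, N m; "gripper_width": opening from 0.0 (shut) to 1.0 (fully open).
Only numpy, scipy, OpenCV 4.12 (cv2) and the standard library are available. Lean on these libraries where they do the work, as an engineer would, in place of code of your own. Each camera call takes 0.05 s, during which the arm holds its last target.

## Working session

There is one attempt and no reset: what is moved stays moved. The work goes in short steps, Python scripts to look and compute and a tool call to move; the robot and the scene stay as the last step left them, time stands still between calls to the robot, and variables do not carry over. Pictures are saved under pics/ and viewed, and the job is handed in when it is done.

Besides the shell and the picture viewer there is one more tool, called after ">>>" as name(argument=value, ...) on one line, values as JSON. move_arm: Moves the arm, as the interface text tells. Its arguments: {"type":"object","properties":{"increments":{"type":"string"}},"required":["increments"]}

```bash
ls; mkdir -p pics; python3 - <<'E'
from station import sense, capture, camera_params, r
import cv2, numpy as np
s=sense(); print(s); print(r.pinch_z, [a for a in dir(r) if a[0]!='_'])
for n in ["scene","top"]:
    p,d=capture(n); cv2.imwrite(f"pics/{n}0.png",p[:,:,::-1]); np.save(f"{n}0.npy",d); print(n,camera_params(n))
E
```

```text
pics
{'time_s': 0.0, 'joints': array([ 8.68952467e+01,  2.20915001e+01,  3.78741403e-01, -2.86680005e-02,
       -6.84114590e+01, -1.48165572e+01]), 'joint_velocities': array([ 0.11976881, -0.02851729,  0.00590693, -0.00912694,  0.14325982,
       -0.00456091]), 'effort': array([-5.94008015e-04, -3.90669715e+01,  1.87400061e+01,  4.21977684e+00,
        1.09160817e-02, -1.97467325e-04]), 'tcp_pos': array([0.19211669, 0.59409751, 0.22144557]), 'ee_rot': array([[-9.51423231e-01, -5.81988941e-04, -3.07885527e-01],
       [ 3.07886059e-01, -2.13958177e-03, -9.51420831e-01],
       [-1.05029859e-04, -9.99997542e-01,  2.21483408e-03]]), 'wrist_force': array([ 0.2007143 , -0.46251132, -0.34343939]), 'moment': array([ 0.02360869, -0.02610552, -0.03395098]), 'gripper_width': 1.003409104879618}
0.0187 ['PlanningError', 'finish_job', 'pinch_z']
scene {'fx': 370.9515249807021, 'fy': 370.9515249807021, 'cx': 263.3700262724558, 'cy': 189.67982782602942, 'distortion': array([-0.12052546,  0.        ,  0.        ,  0.        ,  0.        ]), 'xyz': array([ 0.97557756, -0.48411311,  1.08354849]), 'orientation': array([[ 0.78692965,  0.52576626, -0.32297302],
       [ 0.61693297, -0.66053111,  0.42789294],
       [ 0.01163794, -0.53597434, -0.84415405]])}
top {'fx': 374.3950734081656, 'fy': 374.3950734081656, 'cx': 256.72886337423546, 'cy': 191.5770482438407, 'distortion': array([-0.07301842,  0.        ,  0.        ,  0.        ,  0.        ]), 'xyz': array([0.50414746, 0.02073117, 1.40813806]), 'orientation': array([[ 0.02689956, -0.99557159,  0.09007566],
       [-0.99933498, -0.02900104, -0.02210294],
       [ 0.02461734, -0.0894212 , -0.99568963]])}
```

View pics/scene0.png

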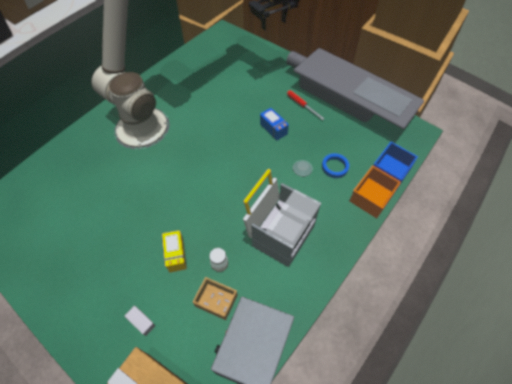

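View pics/top0.png

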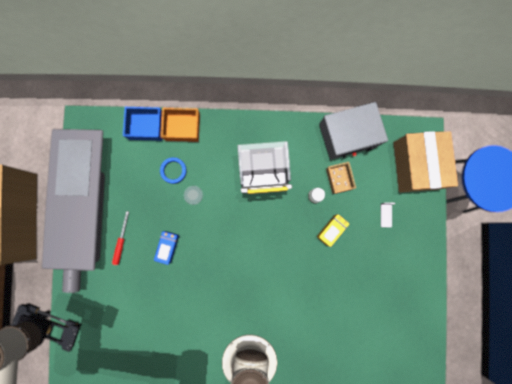

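The scene and top views show the bay (top ≈(265,168)) with its yellow bar at ≈(268,190), the blue pack at ≈(167,248), the yellow pack at (334,231), the driver at (121,240) and the lens at (193,195). Next I'll measure these positions.

```bash
cat > h.py <<'E'
import numpy as np, cv2
from station import sense, capture, camera_params, r
def rays(n,uv,cp=None):
    c=cp or camera_params(n); K=np.array([[c['fx'],0,c['cx']],[0,c['fy'],c['cy']],[0,0,1]])
    q=cv2.undistortPoints(np.array(uv,float).reshape(-1,1,2),K,c['distortion']).reshape(-1,2)
    d=np.c_[q,np.ones(len(q))]@c['orientation'].T
    return c['xyz'],d,q
def onplane(n,uv,z,cp=None):
    o,d,_=rays(n,uv,cp); return o+d*((z-o[2])/d[:,2])[:,None]
def bydepth(n,uv,dep,cp=None):
    o,d,_=rays(n,uv,cp); return o+d*np.array(dep)[:,None]
def hsv(p): return cv2.cvtColor(p,cv2.COLOR_RGB2HSV)
def proj(n,P,cp=None):
    c=cp or camera_params(n); K=np.array([[c['fx'],0,c['cx']],[0,c['fy'],c['cy']],[0,0,1]])
    R=c['orientation'].T; return cv2.projectPoints(np.array(P,float).reshape(-1,1,3),cv2.Rodrigues(R)[0],-R@c['xyz'],K,c['distortion'])[0].reshape(-1,2)
E
python3 - <<'E'
from h import *
np.set_printoptions(precision=4,suppress=True)
for n in ["top","scene"]:
    p=cv2.imread(f"pics/{n}0.png")[:,:,::-1].copy(); D=np.load(f"{n}0.npy"); H=hsv(p)
    for name,lo,hi in [("blue",(105,120,60),(128,255,255)),("yellow",(22,150,120),(34,255,255))]:
        m=cv2.inRange(H,lo,hi)
        k,l,st,ce=cv2.connectedComponentsWithStats(m)
        for i in range(1,k):
            if st[i,4]<40: continue
            v,u=np.where(l==i); uv=np.c_[u,v]
            dd=D[v,u]; ok=dd>0
            P=bydepth(n,uv[ok],dd[ok])
            print(n,name,st[i],ce[i],"mean",P.mean(0),"zmax",np.percentile(P[:,2],[5,50,95]))
            for dz in ([0.06] if 'blue'==name else [0.06,0.218]):
                Q=onplane(n,uv,dz)[:,:2].astype(np.float32); print("   rect@",dz,cv2.minAreaRect(Q))
E
```

```text
top blue [ 123  107   39   33 1171] [141.6943 123.0359] mean [0.8761 0.431  0.0273] zmax [0.0005 0.0106 0.0713]
   rect@ 0.06 ((0.8678090572357178, 0.4190293550491333), (0.12112309783697128, 0.14187590777873993), 1.4599900245666504)
top blue [ 462  146   50   66 2767] [489.1699 178.27  ] mean [ 0.7519 -1.1158 -0.2711] zmax [-0.2786 -0.2705 -0.2638]
   rect@ 0.06 ((0.7052820324897766, -0.8818199038505554), (0.20147567987442017, 0.25265800952911377), 87.6357650756836)
top blue [160 158  26  26 262] [172.729  170.0687] mean [0.7013 0.3058 0.0213] zmax [0.0024 0.0237 0.0284]
   rect@ 0.06 ((0.6941336989402771, 0.29849982261657715), (0.09161099046468735, 0.09127669781446457), 1.6583170890808105)
top blue [154 238  23  26 219] [165.621  250.2283] mean [0.4065 0.3107 0.0571] zmax [0.0414 0.0587 0.0642]
   rect@ 0.06 ((0.40370726585388184, 0.31304293870925903), (0.060646023601293564, 0.08362256735563278), 76.26154327392578)
top yellow [248 187  39   7  93] [267.4624 190.3871] mean [ 0.6196 -0.0417  0.1857] zmax [-0.0016  0.2186  0.2228]
   rect@ 0.06 ((0.6325041651725769, -0.0462395772337913
[... 1624 characters left out ...]
 22  27 251] [172.741  245.0717] mean [ 0.4906 -0.2894  0.0566] zmax [0.0533 0.0575 0.0611]
   rect@ 0.06 ((0.4877496063709259, -0.28716492652893066), (0.05741198733448982, 0.08194451779127121), 50.85810470581055)
   rect@ 0.218 ((0.5630530118942261, -0.31756675243377686), (0.04854954034090042, 0.06929515302181244), 50.858097076416016)
scene yellow [165 258  20   9 126] [174.1349 261.9286] mean [ 0.5327 -0.325   0.0566] zmax [0.0486 0.0574 0.0612]
   rect@ 0.06 ((0.5346478819847107, -0.32486456632614136), (0.056615736335515976, 0.020724767819046974), 50.091251373291016)
   rect@ 0.218 ((0.6027119159698486, -0.3494469225406647), (0.047876279801130295, 0.01752557046711445), 50.091331481933594)
```

```bash
python3 - <<'E'
import cv2
a=cv2.imread('pics/top0.png')[125:275,140:360]; cv2.imwrite('pics/topz.png',cv2.resize(a,None,fx=3.6,fy=3.6,interpolation=cv2.INTER_CUBIC))
a=cv2.imread('pics/scene0.png')[150:280,220:340]; cv2.imwrite('pics/scz.png',cv2.resize(a,None,fx=4.5,fy=4.5,interpolation=cv2.INTER_CUBIC))
E
```

```text
(no output)
```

View pics/topz.png

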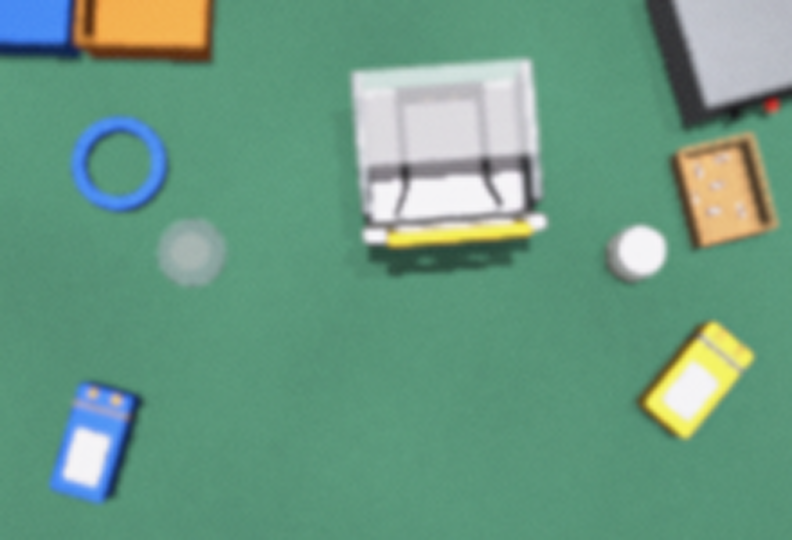

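View pics/scz.png

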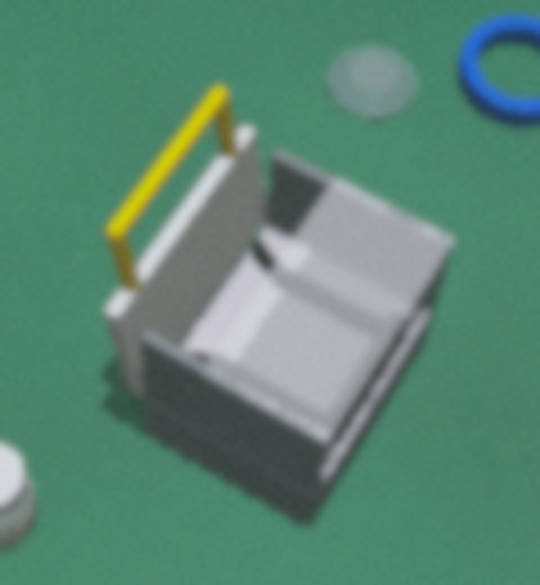

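```bash
python3 - <<'E'
from h import *
np.set_printoptions(precision=4,suppress=True)
c=camera_params("wrist"); s=sense()
R=s['ee_rot']; print("wrist cam in tool:",R.T@(c['xyz']-s['tcp_pos']), R.T@c['orientation'], c['fx'],c['distortion'])
z=[(352,72),(530,60),(366,222),(543,212)]
print(onplane("top",[(140+a/3.6,125+b/3.6) for a,b in z],0.15))
z=[(85,383),(140,392),(52,490),(104,500)]
print(onplane("top",[(140+a/3.6,125+b/3.6) for a,b in z],0.06))
E
```

```text
wrist cam in tool: [-0.083  -0.163   0.0007] [[-0.0009  0.953   0.3029]
 [-0.0006 -0.3029  0.953 ]
 [ 1.      0.0006  0.0008]] 268.7161463429537 [0.0157 0.     0.     0.     0.    ]
[[ 0.7756  0.0618  0.15  ]
 [ 0.7928 -0.1071  0.15  ]
 [ 0.6331  0.0441  0.15  ]
 [ 0.6475 -0.1221  0.15  ]]
[[0.4734 0.3202 0.06  ]
 [0.4661 0.2651 0.06  ]
 [0.3669 0.3484 0.06  ]
 [0.3587 0.2964 0.06  ]]
```

```bash
cat > plan.py <<'E'
import numpy as np, json, sys
from scipy.spatial.transform import Rotation as Rn, Slerp
from station import sense
BAY=dict(o=np.array([0.640,-0.039]),yaw=5.8)
def setbay(x,y,yaw): BAY['o']=np.array([x,y]);BAY['yaw']=yaw
def b2w(p):
    a=np.radians(BAY['yaw']); return np.r_[BAY['o']+np.array([[np.cos(a),-np.sin(a)],[np.sin(a),np.cos(a)]])@np.array(p[:2]),p[2]]
def down(yawz):
    a=np.radians(yawz); z=np.array([np.cos(a),np.sin(a),0]); y=np.array([0,0,-1.]); return np.c_[np.cross(y,z),y,z]
def load():
    try: d=json.load(open('cmd.json')); return np.array(d['p']),d['yaw']
    except Exception: return np.array([0.192,0.595,0.223]),252.07
def rows(wps,hand,step=0.045,deg=8.,minrows=1):
    """wps list of (p,yawz[,n]); prints rows in calls of 8; saves cmd"""
    p0,y0=load(); out=[]
    P,Y=p0.copy(),y0
    for w in wps:
        p,y=np.array(w[0]),w[1]; n=w[2] if len(w)>2 else max(minrows,int(np.ceil(max(np.linalg.norm(p-P)/step,abs(y-Y)/deg))))
        for i in range(1,n+1): out.append((P+(p-P)*i/n,Y+(y-Y)*i/n))
        P,Y=p,y
    # emit
    cp,cy=p0,y0
    for k in range(0,len(out),8):
        R=down(cy); t=[]
        for p,y in out[k:k+8]:
            d=R.T@(p-cp); w=-np.radians(y-cy)  # +yaw about world z = -about tool y
            d=np.round(d,4); w=round(w,4); t.append(f"{hand:g} {d[0]:g} {d[1]:g} {d[2]:g} 0 {w:g} 0")
            last=(cp+R@d, cy-np.degrees(w))
        cp,cy=last
        print("; ".join(t).replace("-0 ","0 ")); print()
    json.dump(dict(p=list(cp),yaw=cy),open('cmd.json','w')); print("end",np.round(cp,4),round(cy,2))
E
python3 - <<'E'
from plan import *
rows([([0.30,0.45,0.35],235),(b2w([-0.05,0,0.40]),185.8)],-1)
E
```

```text
-1 -0.0295 -0.0254 0.0209 0 0.0596 0; -1 -0.059 -0.0508 0.0419 0 0.1192 0; -1 -0.0884 -0.0762 0.0628 0 0.1788 0; -1 -0.1179 -0.1016 0.0838 0 0.2383 0; -1 -0.1474 -0.127 0.1047 0 0.2979 0; -1 -0.1803 -0.1308 0.134 0 0.364 0; -1 -0.2133 -0.1347 0.1633 0 0.43 0; -1 -0.2462 -0.1385 0.1926 0 0.4961 0

-1 -0.0429 -0.0039 0.01 0 0.066 0; -1 -0.0858 -0.0077 0.0201 0 0.1321 0; -1 -0.1287 -0.0116 0.0302 0 0.1982 0; -1 -0.1716 -0.0154 0.0403 0 0.2642 0; -1 -0.2146 -0.0193 0.0503 0 0.3303 0; -1 -0.2575 -0.0231 0.0604 0 0.3963 0; -1 -0.3004 -0.027 0.0705 0 0.4624 0; -1 -0.3433 -0.0308 0.0805 0 0.5284 0

-1 -0.0422 -0.0039 -0.0129 0 0.0661 0; -1 -0.0843 -0.0077 -0.0258 0 0.1321 0

end [ 0.5902 -0.0441  0.4   ] 185.8
```

>>> move_arm(increments="-1 -0.0295 -0.0254 0.0209 0 0.0596 0; -1 -0.059 -0.0508 0.0419 0 0.1192 0; -1 -0.0884 -0.0762 0.0628 0 0.1788 0; -1 -0.1179 -0.1016 0.0838 0 0.2383 0; -1 -0.1474 -0.127 0.1047 0 0.2979 0; -1 -0.1803 -0.1308 0.134 0 0.364 0; -1 -0.2133 -0.1347 0.1633 0 0.43 0; -1 -0.2462 -0.1385 0.1926 0 0.4961 0")

```text
time_s: 0.9
tcp_pos: [0.3676, 0.3339, 0.361]
ee_rot: [[-0.689, -0.0, -0.725], [0.725, -0.0, -0.689], [0.0, -1.0, 0.0]]
wrist_force: [0.4, -0.1, -0.4]
gripper_width: 1.001
```

>>> move_arm(increments="-1 -0.0429 -0.0039 0.01 0 0.066 0; -1 -0.0858 -0.0077 0.0201 0 0.1321 0; -1 -0.1287 -0.0116 0.0302 0 0.1982 0; -1 -0.1716 -0.0154 0.0403 0 0.2642 0; -1 -0.2146 -0.0193 0.0503 0 0.3303 0; -1 -0.2575 -0.0231 0.0604 0 0.3963 0; -1 -0.3004 -0.027 0.0705 0 0.4624 0; -1 -0.3433 -0.0308 0.0805 0 0.5284 0")

```text
time_s: 1.7
tcp_pos: [0.5464, 0.03, 0.3917]
ee_rot: [[-0.229, -0.001, -0.973], [0.973, 0.0, -0.229], [0.0, -1.0, 0.001]]
wrist_force: [0.8, 1.4, 0.8]
gripper_width: 1.0
```

>>> move_arm(increments="-1 -0.0422 -0.0039 -0.0129 0 0.0661 0; -1 -0.0843 -0.0077 -0.0258 0 0.1321 0; -1 -0.0843 -0.0077 -0.0258 0 0.1321 0; -1 -0.0843 -0.0077 -0.0258 0 0.1321 0")

```text
time_s: 2.1
tcp_pos: [0.5907, -0.0453, 0.3983]
ee_rot: [[-0.099, -0.002, -0.995], [0.995, 0.0, -0.099], [0.0, -1.0, 0.002]]
wrist_force: [-1.4, 0.8, 0.3]
gripper_width: 0.999
```

```bash
python3 - <<'E'
from h import *
np.set_printoptions(precision=4,suppress=True)
s=sense(); print(s['time_s'],s['tcp_pos'],s['ee_rot'],s['joints'],s['wrist_force'])
c=camera_params("wrist"); p,d=capture("wrist"); np.save("w1.npy",d); import pickle; pickle.dump(c,open("w1.pkl","wb"))
cv2.imwrite("pics/w1.png",p[:,:,::-1])
E
```

```text
2.1 [ 0.5907 -0.0453  0.3983] [[-0.0993 -0.0023 -0.9951]
 [ 0.9951  0.0001 -0.0993]
 [ 0.0003 -1.      0.0023]] [ 11.2519  15.3371  15.264   -0.0291 -90.0554  -5.5511] [-1.4091  0.8123  0.2802]
```

View pics/w1.png

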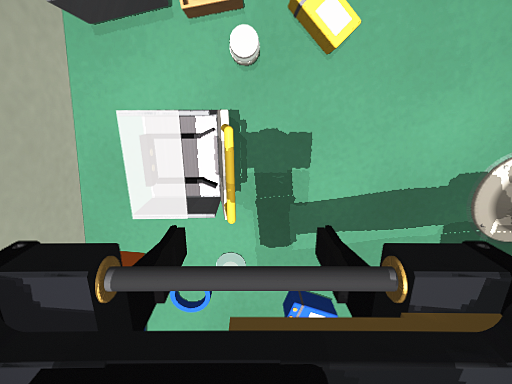

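Wrist view: the bar runs from (230,125) to (230,222), the bay box spans (118–225, 110–218), and the guide tips are at about (212,132) and (215,185). I'll measure these precisely.

```bash
python3 - <<'E'
import cv2
a=cv2.imread('pics/w1.png')[95:235,105:255]; cv2.imwrite('pics/w1z.png',cv2.resize(a,None,fx=4.2,fy=4.2,interpolation=cv2.INTER_CUBIC))
E
```

```text
(no output)
```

View pics/w1z.png

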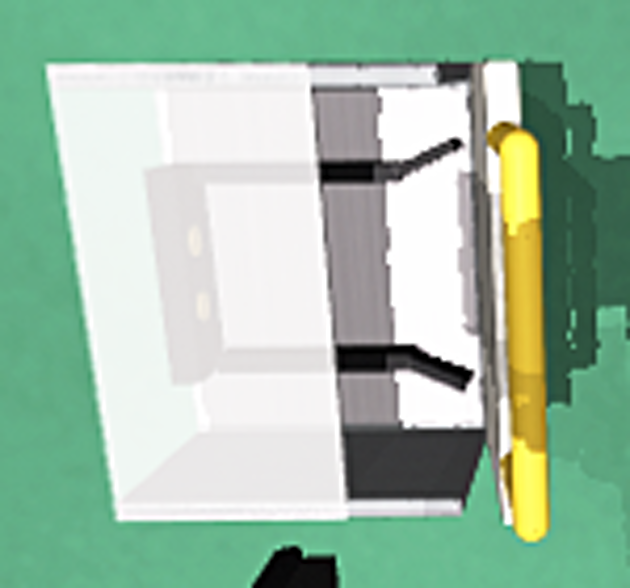

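```bash
python3 - <<'E'
from h import *
import pickle
np.set_printoptions(precision=4,suppress=True)
c=pickle.load(open("w1.pkl","rb")); D=np.load("w1.npy"); p=cv2.imread("pics/w1.png")[:,:,::-1].copy(); H=hsv(p)
m=cv2.inRange(H,(20,150,120),(34,255,255)); m[:, :215]=0; m[:,245:]=0; m[235:]=0; m[:110]=0
v,u=np.where(m>0); uv=np.c_[u,v]
P=bydepth("wrist",uv,D[v,u],c); print("bar depth z",np.percentile(P[:,2],[5,50,90,97]),P[:,:2].mean(0))
for z in (0.216,):
    Q=onplane("wrist",uv,z,c)[:,:2].astype(np.float32); print(len(Q),cv2.minAreaRect(Q))
# height map of bay area
v,u=np.mgrid[100:230,110:245]; uv=np.c_[u.ravel(),v.ravel()]
P=bydepth("wrist",uv,D[v,u].ravel(),c)
t=np.radians(5.8); o=np.array([.640,-.039]); X=(P[:,:2]-o)@np.array([[np.cos(t),-np.sin(t)],[np.sin(t),np.cos(t)]])
# side-wall top pixels z~.15
s=(abs(P[:,2]-.15)<.006)
for lab,cond in [("wall+",s&(X[:,1]>.05)&(X[:,0]<.04)),("wall-",s&(X[:,1]<-.05)&(X[:,0]<.04)),("top all",s&(X[:,0]>-.005))]:
    Y=X[cond]; print(lab,len(Y),Y.min(0),Y.max(0),np.percentile(Y,[2,98],axis=0).ravel(), cv2.minAreaRect(P[cond][:,:2].astype(np.float32)) if len(Y)>5 else None)
E
```

```text
bar depth z [0.2167 0.2205 0.222  0.2226] [ 0.6168 -0.044 ]
803 ((0.6182966232299805, -0.04183358699083328), (0.014716173522174358, 0.13368812203407288), 6.163854122161865)
wall+ 119 [-0.0071  0.0504] [0.0398 0.0846] [-0.0066  0.0556  0.0385  0.0843] ((0.6442000269889832, 0.03561778739094734), (0.05627807602286339, 0.02099405601620674), 36.64012145996094)
wall- 145 [-0.0187 -0.0838] [ 0.04   -0.0522] [-0.0186 -0.0838  0.0397 -0.0565] ((0.658151388168335, -0.117508664727211), (0.0335325226187706, 0.054501619189977646), 66.62218475341797)
top all 6749 [ 0.0081 -0.0838] [0.1451 0.0862] [ 0.0267 -0.0822  0.1415  0.083 ] ((0.7160858511924744, -0.03013300895690918), (0.13569773733615875, 0.1702713817358017), 6.256042957305908)
```

```bash
python3 - <<'E'
from h import *
import pickle
np.set_printoptions(precision=4,suppress=True)
c=pickle.load(open("w1.pkl","rb"))
f=lambda L,z:onplane("wrist",[(105+a/4.2-.4,95+b/4.2-.4) for a,b in L],z,c)
A=f([(47,63),(117,520),(308,63),(348,520)],.15); print(A)
back=A[:2].mean(0); w=A[0]-A[1]; print(np.linalg.norm(w),np.degrees(np.arctan2(w[1],w[0])))
w=A[2]-A[3]; print(np.linalg.norm(w),np.degrees(np.arctan2(w[1],w[0])))
print("guides z.078",f([(378,170),(400,357)],.078), "walls front z .15", f([(462,510),(437,75)],.15))
print("stop top edge front z .096", f([(205,168),(222,383)],.096))
for yaw in (5.8,6.2):
    t=np.radians(yaw); ax=np.array([np.cos(t),np.sin(t)]); print(yaw, back[:2]-.135*ax, A[2:].mean(0)[:2]-.045*ax)
E
```

```text
[[ 0.792  -0.108   0.15  ]
 [ 0.7737  0.0615  0.15  ]
 [ 0.7026 -0.1173  0.15  ]
 [ 0.6839  0.0527  0.15  ]]
0.17051830424001171 -83.85414369503046
0.17103230967960303 -83.72658516683488
guides z.078 [[ 0.691  -0.0755  0.078 ]
 [ 0.6784  0.0044  0.078 ]] walls front z .15 [[ 0.6397  0.044   0.15  ]
 [ 0.658  -0.1179  0.15  ]]
stop top edge front z .096 [[ 0.7567 -0.0712  0.096 ]
 [ 0.7504  0.0185  0.096 ]]
5.8 [ 0.6485 -0.0369] [ 0.6485 -0.0369]
6.2 [ 0.6486 -0.0378] [ 0.6485 -0.0372]
```

```bash
sed -i 's/^BAY=.*/BAY=dict(o=np.array([0.6485,-0.0373]),yaw=6.2)/' plan.py
cat >> plan.py <<'E'
def bar(th,off=np.zeros(3)):  # tcp for bar angle
    return b2w([-.158*np.sin(th)-.006*np.cos(th),0,.06+.158*np.cos(th)-.006*np.sin(th)-.0187])+off
E
python3 - <<'E'
from plan import *
off=np.array([0,.001,.0015])
g=bar(.156,off); print(g)
rows([(g+[0,0,.06],186.2),(g,186.2,4)],0)
E
```

```text
[ 0.61820296 -0.03959131  0.19794914]
0 0.0004 0.0355 -0.0071 0 -0.0017 0; 0 0.0008 0.071 -0.0141 0 -0.0035 0; 0 0.0012 0.1065 -0.0212 0 -0.0052 0; 0 0.0016 0.1421 -0.0283 0 -0.007 0; 0 0.0016 0.1571 -0.0283 0 -0.007 0; 0 0.0016 0.1721 -0.0283 0 -0.007 0; 0 0.0016 0.1871 -0.0283 0 -0.007 0; 0 0.0016 0.2021 -0.0283 0 -0.007 0

end [ 0.6182 -0.0396  0.1979] 186.2
```

>>> move_arm(increments="0 0.0004 0.0355 -0.0071 0 -0.0017 0; 0 0.0008 0.071 -0.0141 0 -0.0035 0; 0 0.0012 0.1065 -0.0212 0 -0.0052 0; 0 0.0016 0.1421 -0.0283 0 -0.007 0; 0 0.0016 0.1571 -0.0283 0 -0.007 0; 0 0.0016 0.1721 -0.0283 0 -0.007 0; 0 0.0016 0.1871 -0.0283 0 -0.007 0; 0 0.0016 0.2021 -0.0283 0 -0.007 0")

```text
time_s: 2.95
tcp_pos: [0.618, -0.0382, 0.1973]
ee_rot: [[-0.111, 0.0, -0.994], [0.994, 0.0, -0.111], [0.0, -1.0, -0.0]]
wrist_force: [0.3, 0.1, -0.6]
gripper_width: 0.508
```

```bash
python3 - <<'E'
from h import *
np.set_printoptions(precision=4,suppress=True)
p,d=capture("wrist"); cv2.imwrite("pics/w2.png",p[:,:,::-1])
p,d=capture("scene"); cv2.imwrite("pics/s2.png",cv2.resize(p[130:290,200:360,::-1],None,fx=3.7,fy=3.7,interpolation=cv2.INTER_CUBIC))
s=sense(); print(s['tcp_pos'],s['wrist_force'],s['gripper_width'])
E
```

```text
[ 0.6167 -0.0384  0.1955] [ 0.462  -0.1494  0.5271] 0.5007380481695064
```

View pics/s2.png

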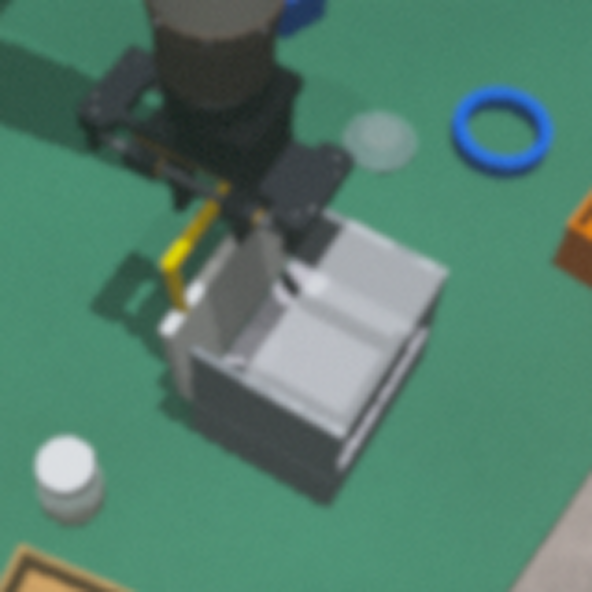

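View pics/w2.png

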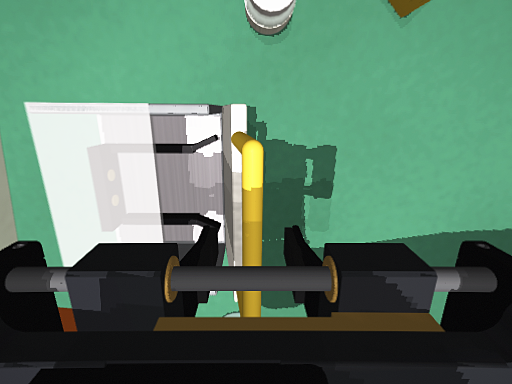

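The bar (column 252) is centred between the fingers (218 and 290), so I'll close on it.

>>> move_arm(increments="1 0 0 0 0 0 0; 1 0 0 0 0 0 0; 1 0 0 0 0 0 0; 1 0 0 0 0 0 0; 1 0 0 0 0 0 0; 1 0 0 0 0 0 0")

```text
time_s: 3.65
tcp_pos: [0.6183, -0.04, 0.1979]
ee_rot: [[-0.108, -0.001, -0.994], [0.994, -0.0, -0.108], [-0.0, -1.0, 0.001]]
wrist_force: [-1.7, 1.0, 2.2]
gripper_width: 0.123
```

```bash
python3 - <<'E'
from plan import *
off=np.array([0,.001,.0015])
print(sense()['gripper_width'],sense()['tcp_pos'],sense()['wrist_force'])
ths=np.linspace(.156,1.571,41)[1:]
rows([(bar(t,off),186.2,1) for t in ths],1)
E
```

```text
0.12326199865025615 [ 0.61827756 -0.04000634  0.19787327] [-1.7046849   0.95779051  2.15088869]
1 0 0.0011 0.0055 0 0 0; 1 0 0.0025 0.0109 0 0 0; 1 0 0.0041 0.0163 0 0 0; 1 0 0.0058 0.0216 0 0 0; 1 0 0.0077 0.0268 0 0 0; 1 0 0.0099 0.032 0 0 0; 1 0 0.0122 0.0371 0 0 0; 1 0 0.0146 0.0421 0 0 0

1 0 0.0027 0.005 0 0 0; 1 0 0.0055 0.0098 0 0 0; 1 0 0.0085 0.0145 0 0 0; 1 0 0.0117 0.0191 0 0 0; 1 0 0.015 0.0236 0 0 0; 1 0 0.0185 0.028 0 0 0; 1 0 0.0221 0.0323 0 0 0; 1 0 0.0259 0.0364 0 0 0

1 0 0.0039 0.004 0 0 0; 1 0 0.008 0.0078 0 0 0; 1 0 0.0122 0.0115 0 0 0; 1 0 0.0165 0.015 0 0 0; 1 0 0.0209 0.0184 0 0 0; 1 0 0.0255 0.0217 0 0 0; 1 0 0.0302 0.0247 0 0 0; 1 0 0.035 0.0276 0 0 0

1 0 0.0048 0.0028 0 0 0; 1 0 0.0098 0.0053 0 0 0; 1 0 0.0149 0.0077 0 0 0; 1 0 0.02 0.0099 0 0 0; 1 0 0.0252 0.0119 0 0 0; 1 0 0.0305 0.0138 0 0 0; 1 0 0.0359 0.0154 0 0 0; 1 0 0.0413 0.0168 0 0 0

1 0 0.0054 0.0013 0 0 0; 1 0 0.0109 0.0024 0 0 0; 1 0 0.0164 0.0032 0 0 0; 1 0 0.022 0.0039 0 0 0; 1 0 0.0276 0.0044 0 0 0; 1 0 0.0331 0.0047 0 0 0; 1 0 0.0387 0.0048 0 0 0; 1 0 0.0443 0.0046 0 0 0

end [ 0.4915 -0.0534  0.0368] 186.2
```

Gripped at 0.123 × 87 mm ≈ 10.7 mm, so the bar is in the fingers. Next I'll lower the door along its arc.

>>> move_arm(increments="1 0 0.0011 0.0055 0 0 0; 1 0 0.0025 0.0109 0 0 0; 1 0 0.0041 0.0163 0 0 0; 1 0 0.0058 0.0216 0 0 0; 1 0 0.0077 0.0268 0 0 0; 1 0 0.0099 0.032 0 0 0; 1 0 0.0122 0.0371 0 0 0; 1 0 0.0146 0.0421 0 0 0")

```text
time_s: 4.45
tcp_pos: [0.5762, -0.0444, 0.1827]
ee_rot: [[-0.108, -0.0, -0.994], [0.994, 0.0, -0.108], [0.0, -1.0, 0.0]]
wrist_force: [1.1, 1.6, 2.5]
gripper_width: 0.129
```

>>> move_arm(increments="1 0 0.0027 0.005 0 0 0; 1 0 0.0055 0.0098 0 0 0; 1 0 0.0085 0.0145 0 0 0; 1 0 0.0117 0.0191 0 0 0; 1 0 0.015 0.0236 0 0 0; 1 0 0.0185 0.028 0 0 0; 1 0 0.0221 0.0323 0 0 0; 1 0 0.0259 0.0364 0 0 0")

```text
time_s: 5.25
tcp_pos: [0.5402, -0.0482, 0.1566]
ee_rot: [[-0.108, 0.0, -0.994], [0.994, 0.0, -0.108], [0.0, -1.0, -0.0]]
wrist_force: [2.3, 3.7, 1.4]
gripper_width: 0.123
```

>>> move_arm(increments="1 0 0.0039 0.004 0 0 0; 1 0 0.008 0.0078 0 0 0; 1 0 0.0122 0.0115 0 0 0; 1 0 0.0165 0.015 0 0 0; 1 0 0.0209 0.0184 0 0 0; 1 0 0.0255 0.0217 0 0 0; 1 0 0.0302 0.0247 0 0 0; 1 0 0.035 0.0276 0 0 0")

```text
time_s: 6.05
tcp_pos: [0.5129, -0.0513, 0.1216]
ee_rot: [[-0.108, 0.0, -0.994], [0.994, 0.0, -0.108], [0.0, -1.0, -0.0]]
wrist_force: [1.2, 5.4, 1.1]
gripper_width: 0.125
```

>>> move_arm(increments="1 0 0.0048 0.0028 0 0 0; 1 0 0.0098 0.0053 0 0 0; 1 0 0.0149 0.0077 0 0 0; 1 0 0.02 0.0099 0 0 0; 1 0 0.0252 0.0119 0 0 0; 1 0 0.0305 0.0138 0 0 0; 1 0 0.0359 0.0154 0 0 0; 1 0 0.0413 0.0168 0 0 0")

```text
time_s: 6.85
tcp_pos: [0.4965, -0.0532, 0.0805]
ee_rot: [[-0.108, 0.001, -0.994], [0.994, -0.0, -0.108], [-0.0, -1.0, -0.001]]
wrist_force: [1.8, 4.7, 1.1]
gripper_width: 0.125
```

>>> move_arm(increments="1 0 0.0054 0.0013 0 0 0; 1 0 0.0109 0.0024 0 0 0; 1 0 0.0164 0.0032 0 0 0; 1 0 0.022 0.0039 0 0 0; 1 0 0.0276 0.0044 0 0 0; 1 0 0.0331 0.0047 0 0 0; 1 0 0.0387 0.0048 0 0 0; 1 0 0.0443 0.0046 0 0 0")

```text
time_s: 7.65
tcp_pos: [0.4925, -0.0538, 0.0374]
ee_rot: [[-0.11, 0.0, -0.994], [0.994, -0.001, -0.11], [-0.001, -1.0, -0.0]]
wrist_force: [-8.8, 7.3, 41.1]
gripper_width: 0.127
```

```bash
python3 - <<'E'
from h import *
np.set_printoptions(precision=4,suppress=True)
p,d=capture("scene"); cv2.imwrite("pics/s3.png",cv2.resize(p[130:290,200:360,::-1],None,fx=3.7,fy=3.7,interpolation=cv2.INTER_CUBIC))
s=sense(); print(s['tcp_pos'],s['wrist_force'],s['gripper_width'],s['joints'])
E
```

```text
[ 0.4925 -0.0539  0.0376] [ 0.0594  3.9271 11.5689] 0.1298936323990031 [ 12.6221  22.568  -30.7725   0.1297 -36.686   -6.4048]
```

View pics/s3.png

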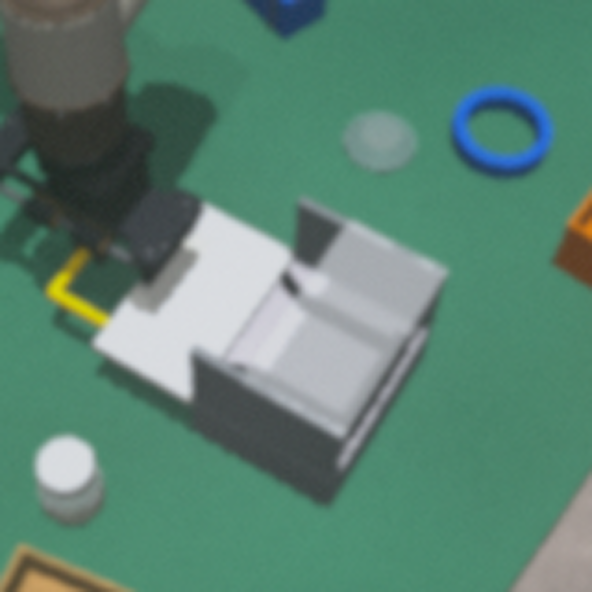

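The door lies flat on its stop. I'll release, rise and go to look at the blue pack.

```bash
python3 - <<'E'
from plan import *
p,y=load()
rows([(p,y,4),(p+[0,0,.08],y,3),(p+[-.01,0.03,.2],y,3),([.36,.32,.30],255.2)],0)
E
```

```text
0 0 0 0 0 0 0; 0 0 0 0 0 0 0; 0 0 0 0 0 0 0; 0 0 0 0 0 0 0; 0 0 -0.0267 0 0 0 0; 0 0 -0.0533 0 0 0 0; 0 0 -0.08 0 0 0 0; 0 0.0103 -0.12 0.0022 0 0 0

0 0.0103 -0.04 0.0023 0 0 0; 0 0.0206 -0.08 0.0045 0 0 0; 0 0.06 -0.087 0.0138 0 -0.1338 0; 0 0.0994 -0.094 0.0231 0 -0.2676 0; 0 0.1388 -0.1011 0.0324 0 -0.4014 0; 0 0.1782 -0.1081 0.0417 0 -0.5352 0; 0 0.2176 -0.1151 0.051 0 -0.669 0; 0 0.2569 -0.1221 0.0603 0 -0.8028 0

0 0.0341 -0.0071 -0.0219 0 -0.1338 0; 0 0.0681 -0.0141 -0.0438 0 -0.2676 0; 0 0.1022 -0.0211 -0.0657 0 -0.4014 0

end [0.36 0.32 0.3 ] 255.2
```

>>> move_arm(increments="0 0 0 0 0 0 0; 0 0 0 0 0 0 0; 0 0 0 0 0 0 0; 0 0 0 0 0 0 0")

```text
time_s: 8.1
tcp_pos: [0.4905, -0.0543, 0.0356]
ee_rot: [[-0.108, -0.003, -0.994], [0.994, -0.001, -0.108], [-0.0, -1.0, 0.003]]
wrist_force: [0.1, -0.7, 0.6]
gripper_width: 0.402
```

>>> move_arm(increments="0 0 0 0 0 0 0; 0 0 -0.0267 0 0 0 0; 0 0 -0.0533 0 0 0 0; 0 0 -0.08 0 0 0 0; 0 0.0103 -0.12 0.0022 0 0 0")

```text
time_s: 8.6
tcp_pos: [0.4869, -0.0444, 0.1557]
ee_rot: [[-0.106, -0.005, -0.994], [0.994, -0.001, -0.106], [-0.0, -1.0, 0.005]]
wrist_force: [-0.3, 0.1, -0.8]
gripper_width: 0.497
```

>>> move_arm(increments="-1 0.0103 -0.04 0.0023 0 0 0; -1 0.0206 -0.08 0.0045 0 0 0; -1 0.06 -0.087 0.0138 0 -0.1338 0; -1 0.0994 -0.094 0.0231 0 -0.2676 0; -1 0.1388 -0.1011 0.0324 0 -0.4014 0; -1 0.1782 -0.1081 0.0417 0 -0.5352 0; -1 0.2176 -0.1151 0.051 0 -0.669 0; -1 0.2569 -0.1221 0.0603 0 -0.8028 0")

```text
time_s: 9.4
tcp_pos: [0.3997, 0.2062, 0.2786]
ee_rot: [[-0.794, -0.0, -0.608], [0.608, -0.0, -0.794], [0.0, -1.0, 0.0]]
wrist_force: [1.4, 0.3, 0.6]
gripper_width: 0.989
```

>>> move_arm(increments="-1 0.0341 -0.0071 -0.0219 0 -0.1338 0; -1 0.0681 -0.0141 -0.0438 0 -0.2676 0; -1 0.1022 -0.0211 -0.0657 0 -0.4014 0; -1 0.1022 -0.0211 -0.0657 0 -0.4014 0; -1 0.1022 -0.0211 -0.0657 0 -0.4014 0")

```text
time_s: 9.9
tcp_pos: [0.3597, 0.3201, 0.299]
ee_rot: [[-0.967, -0.001, -0.254], [0.254, -0.001, -0.967], [0.001, -1.0, 0.002]]
wrist_force: [0.1, -0.2, -0.8]
gripper_width: 0.999
```

```bash
python3 - <<'E'
from h import *
import pickle
np.set_printoptions(precision=4,suppress=True)
s=sense(); print(s['time_s'],s['tcp_pos'],s['wrist_force'],s['joints'])
c=camera_params("wrist");p,d=capture("wrist"); cv2.imwrite("pics/w3.png",p[:,:,::-1]); np.save("w3.npy",d); pickle.dump(c,open("w3.pkl","wb"))
p,d=capture("top"); cv2.imwrite("pics/t3.png",cv2.resize(p[125:275,140:360,::-1],None,fx=3.6,fy=3.6,interpolation=cv2.INTER_CUBIC)); np.save("t3.npy",d); cv2.imwrite("pics/t3f.png",p[:,:,::-1])
E
```

```text
9.9 [0.3597 0.3201 0.299 ] [ 0.1333 -0.2354 -0.7627] [ 61.0418   5.0469 -11.1736  -0.011  -73.8753  14.2315]
```

View pics/w3.png

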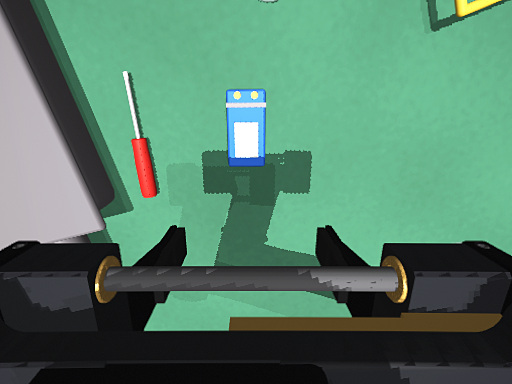

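View pics/t3.png

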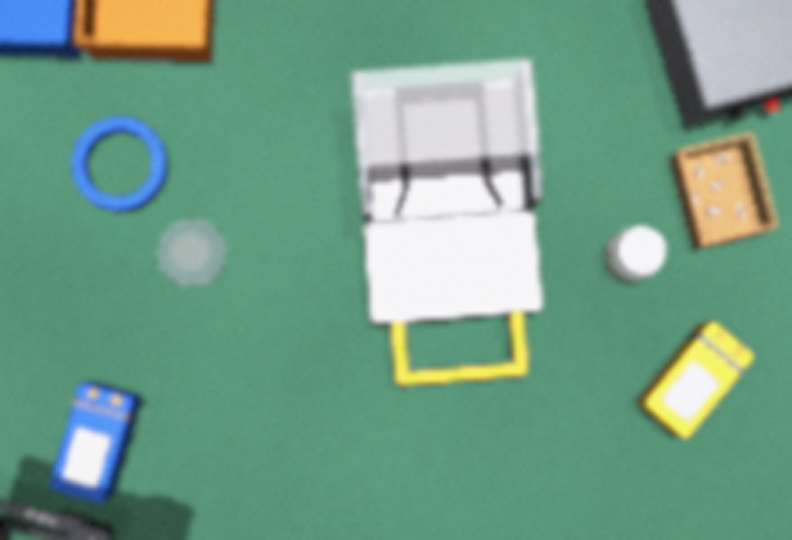

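The wrist view shows the blue pack at (228–266, 89–165), almost square to the image, with the driver at (143,140). The top view shows the door lying flat.

```bash
python3 - <<'E'
from h import *
import pickle
from plan import BAY
np.set_printoptions(precision=4,suppress=True)
c=pickle.load(open("w3.pkl","rb")); D=np.load("w3.npy"); p=cv2.imread("pics/w3.png")[:,:,::-1].copy(); H=hsv(p)
w=np.zeros(p.shape[:2],np.uint8); w[80:170,215:275]=1
v,u=np.where(w>0); P=bydepth("wrist",np.c_[u,v],D[v,u],c)
t=(P[:,2]>.045)&(P[:,2]<.075)
print("top z",np.median(P[t][:,2]),t.sum()); print(cv2.minAreaRect(P[t][:,:2].astype(np.float32)))
Q=onplane("wrist",np.c_[u,v][t],.06,c); print(cv2.minAreaRect(Q[:,:2].astype(np.float32)))
# door check in top view
D=np.load("t3.npy"); t3=cv2.imread("pics/t3f.png")[:,:,::-1].copy()
v,u=np.mgrid[185:215,243:288]; P=bydepth("top",np.c_[u.ravel(),v.ravel()],D[v,u].ravel())
a=np.radians(BAY['yaw']); X=(P[:,:2]-BAY['o'])@np.array([[np.cos(a),-np.sin(a)],[np.sin(a),np.cos(a)]])
s=(X[:,0]<-.01)&(X[:,0]>-.09)&(abs(X[:,1])<.07); A=np.c_[X[s],np.ones(s.sum())]; print("door z fit (slope x,y,z at hinge)",np.linalg.lstsq(A,P[s][:,2],rcond=None)[0])
m=cv2.inRange(hsv(t3),(22,120,100),(34,255,255)); m[:212]=0;m[235:]=0;m[:,:245]=0;m[:,292:]=0
v,u=np.where(m>0); Q=onplane("top",np.c_[u,v],.06); X=(Q[:,:2]-BAY['o'])@np.array([[np.cos(a),-np.sin(a)],[np.sin(a),np.cos(a)]]); print("bar y range",X.min(0),X.max(0), cv2.minAreaRect(Q[:,:2].astype(np.float32)))
E
```

```text
top z 0.06100589796487793 2909
((0.4132397770881653, 0.3124891519546509), (0.05595529079437256, 0.10831160843372345), 75.3111343383789)
((0.4134422540664673, 0.31221526861190796), (0.055577341467142105, 0.1074998751282692), 75.29669952392578)
door z fit (slope x,y,z at hinge) [0.0035 0.0017 0.06  ]
bar y range [-0.1619 -0.065 ] [-0.1001  0.0675] ((0.5177699327468872, -0.050376854836940765), (0.061382073909044266, 0.132807195186615), 6.758784294128418)
```

```bash
python3 - <<'E'
from plan import *
rows([([.4135,.3122,.14],255.3),([.4135,.3122,.0285],255.3,5),([.4135,.3122,.0285],255.3,2)],-1)
E
```

```text
-1 -0.0134 0.04 -0.0015 0 -0.0004 0; -1 -0.0269 0.08 -0.003 0 -0.0009 0; -1 -0.0403 0.12 -0.0046 0 -0.0013 0; -1 -0.0537 0.16 -0.0061 0 -0.0018 0; -1 -0.0537 0.1823 -0.0061 0 -0.0018 0; -1 -0.0537 0.2046 -0.0061 0 -0.0018 0; -1 -0.0537 0.2269 -0.0061 0 -0.0018 0; -1 -0.0537 0.2492 -0.0061 0 -0.0018 0

-1 0 0.0223 0 0 0 0; -1 0 0.0223 0 0 0 0; -1 0 0.0223 0 0 0 0

end [0.4135 0.3122 0.0285] 255.3
```

>>> move_arm(increments="-1 -0.0134 0.04 -0.0015 0 -0.0004 0; -1 -0.0269 0.08 -0.003 0 -0.0009 0; -1 -0.0403 0.12 -0.0046 0 -0.0013 0; -1 -0.0537 0.16 -0.0061 0 -0.0018 0; -1 -0.0537 0.1823 -0.0061 0 -0.0018 0; -1 -0.0537 0.2046 -0.0061 0 -0.0018 0; -1 -0.0537 0.2269 -0.0061 0 -0.0018 0; -1 -0.0537 0.2492 -0.0061 0 -0.0018 0")

```text
time_s: 10.8
tcp_pos: [0.4143, 0.3103, 0.0495]
ee_rot: [[-0.967, -0.0, -0.256], [0.256, -0.0, -0.967], [0.0, -1.0, 0.0]]
wrist_force: [0.4, 1.1, -0.2]
gripper_width: 0.998
```

>>> move_arm(increments="-1 0 0.0223 0 0 0 0; -1 0 0.0223 0 0 0 0; -1 0 0.0223 0 0 0 0")

```text
time_s: 11.1
tcp_pos: [0.4143, 0.3111, 0.0283]
ee_rot: [[-0.967, -0.0, -0.255], [0.255, -0.001, -0.967], [-0.0, -1.0, 0.001]]
wrist_force: [0.4, 0.1, -0.0]
gripper_width: 1.005
```

```bash
python3 - <<'E'
from h import *
s=sense(); print(s['tcp_pos'],s['wrist_force'])
p,d=capture("wrist"); cv2.imwrite("pics/w4.png",p[:,:,::-1])
E
```

```text
[0.41426514 0.31108221 0.02826131] [ 0.35216332  0.09967997 -0.0263076 ]
```

View pics/w4.png

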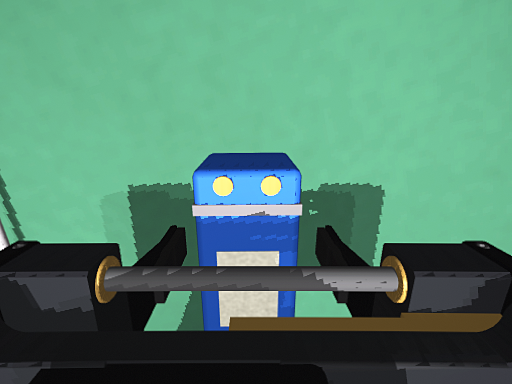

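>>> move_arm(increments="1 0 0 0 0 0 0; 1 0 0 0 0 0 0; 1 0 0 0 0 0 0; 1 0 0 0 0 0 0; 1 0 0 0 0 0 0; 1 0 0 0 0 0 0; 1 0 -0.01 0 0 0 0; 1 0 -0.03 0 0 0 0")

```text
time_s: 11.95
tcp_pos: [0.4118, 0.3097, 0.0562]
ee_rot: [[-0.967, -0.005, -0.255], [0.255, -0.006, -0.967], [0.004, -1.0, 0.007]]
wrist_force: [0.7, 0.0, -5.6]
gripper_width: 0.642
```

```bash
python3 - <<'E'
from plan import *
p,y=load(); p=p+[0,0,.03]; json.dump(dict(p=list(p),yaw=y),open('cmd.json','w'))
g=.0285
rows([(p+[0,0,.10],y,4),(b2w([-.13,-.001,g+.09]),276.2,11),(b2w([-.08,-.001,g+.066]),276.2,5),(b2w([-.08,-.001,g+.066]),276.2,3)],1)
E
```

```text
1 0 -0.025 0 0 0 0; 1 0 -0.05 0 0 0 0; 1 0 -0.075 0 0 0 0; 1 0 -0.1 0 0 0 0; 1 -0.0177 -0.0964 0.0296 0 -0.0332 0; 1 -0.0354 -0.0927 0.0592 0 -0.0663 0; 1 -0.0532 -0.0891 0.0888 0 -0.0995 0; 1 -0.0709 -0.0855 0.1185 0 -0.1326 0

1 -0.0136 0.0037 0.0317 0 -0.0332 0; 1 -0.0273 0.0073 0.0633 0 -0.0664 0; 1 -0.0409 0.011 0.095 0 -0.0995 0; 1 -0.0546 0.0146 0.1267 0 -0.1327 0; 1 -0.0682 0.0182 0.1584 0 -0.1658 0; 1 -0.0819 0.0219 0.1901 0 -0.199 0; 1 -0.0955 0.0255 0.2218 0 -0.2321 0; 1 -0.1053 0.0303 0.2195 0 -0.2321 0

1 -0.01 0.0048 0 0 0 0; 1 -0.02 0.0096 0 0 0 0; 1 -0.03 0.0144 0 0 0 0; 1 -0.04 0.0192 0 0 0 0; 1 -0.04 0.0192 0 0 0 0; 1 -0.04 0.0192 0 0 0 0; 1 -0.04 0.0192 0 0 0 0

end [ 0.5691 -0.0469  0.0945] 276.2
```

Gripped (0.642 × 87 = 56 mm) and lifted. Now carrying it to the bay.

>>> move_arm(increments="1 0 -0.025 0 0 0 0; 1 0 -0.05 0 0 0 0; 1 0 -0.075 0 0 0 0; 1 0 -0.1 0 0 0 0; 1 -0.0177 -0.0964 0.0296 0 -0.0332 0; 1 -0.0354 -0.0927 0.0592 0 -0.0663 0; 1 -0.0532 -0.0891 0.0888 0 -0.0995 0; 1 -0.0709 -0.0855 0.1185 0 -0.1326 0")

```text
time_s: 12.75
tcp_pos: [0.451, 0.1773, 0.1427]
ee_rot: [[-0.992, -0.003, -0.122], [0.122, -0.001, -0.993], [0.003, -1.0, 0.002]]
wrist_force: [0.1, 0.3, -5.8]
gripper_width: 0.643
```

>>> move_arm(increments="1 -0.0136 0.0037 0.0317 0 -0.0332 0; 1 -0.0273 0.0073 0.0633 0 -0.0664 0; 1 -0.0409 0.011 0.095 0 -0.0995 0; 1 -0.0546 0.0146 0.1267 0 -0.1327 0; 1 -0.0682 0.0182 0.1584 0 -0.1658 0; 1 -0.0819 0.0219 0.1901 0 -0.199 0; 1 -0.0955 0.0255 0.2218 0 -0.2321 0; 1 -0.1053 0.0303 0.2195 0 -0.2321 0")

```text
time_s: 13.55
tcp_pos: [0.5279, -0.055, 0.1122]
ee_rot: [[-0.995, -0.004, 0.103], [-0.103, -0.001, -0.995], [0.004, -1.0, 0.0]]
wrist_force: [-0.4, 1.0, -4.9]
gripper_width: 0.642
```

>>> move_arm(increments="1 -0.01 0.0048 0 0 0 0; 1 -0.02 0.0096 0 0 0 0; 1 -0.03 0.0144 0 0 0 0; 1 -0.04 0.0192 0 0 0 0; 1 -0.04 0.0192 0 0 0 0; 1 -0.04 0.0192 0 0 0 0; 1 -0.04 0.0192 0 0 0 0")

```text
time_s: 14.25
tcp_pos: [0.5691, -0.047, 0.0941]
ee_rot: [[-0.994, -0.0, 0.108], [-0.108, 0.0, -0.994], [0.0, -1.0, -0.0]]
wrist_force: [-0.0, 0.4, -5.2]
gripper_width: 0.642
```

```bash
python3 - <<'E'
from h import *
import pickle
s=sense(); print(s['tcp_pos'],s['wrist_force'],s['gripper_width'],s['joints'])
c=camera_params("wrist");p,d=capture("wrist"); cv2.imwrite("pics/w5.png",p[:,:,::-1]);np.save("w5.npy",d); pickle.dump(c,open("w5.pkl","wb"))
E
```

```text
[ 0.56907767 -0.04701149  0.09413824] [-0.04424193  0.40643741 -5.23649819] 0.6421579601530386 [ 1.15255202e+01  2.39730477e+01 -1.69239270e+01 -7.97183999e-03
 -4.91277401e+01  8.46998214e+01]
```

View pics/w5.png

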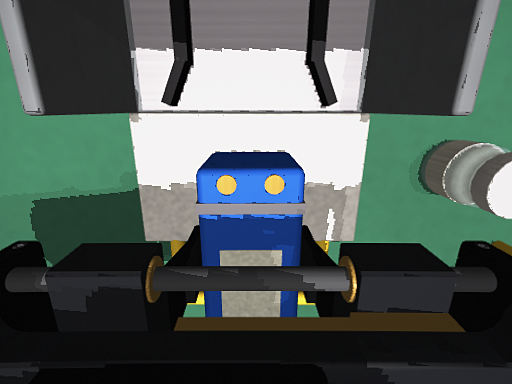

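The pack is centred on the lane (pack centre column 250.5, lane centre 250). Advancing.

```bash
python3 - <<'E'
from plan import *
g=.0285
rows([(b2w([0.028,-.001,g+.066]),276.2,8),(b2w([.028,-.001,g+.0605]),276.2,5),(b2w([.028,-.001,g+.0605]),276.2,3)],1)
E
```

```text
1 -0.0135 0 0 0 0 0; 1 -0.027 0 0 0 0 0; 1 -0.0405 0 0 0 0 0; 1 -0.054 0 0 0 0 0; 1 -0.0675 0 0 0 0 0; 1 -0.081 0 0 0 0 0; 1 -0.0945 0 0 0 0 0; 1 -0.108 0 0 0 0 0

1 0 0.0011 0 0 0 0; 1 0 0.0022 0 0 0 0; 1 0 0.0033 0 0 0 0; 1 0 0.0044 0 0 0 0; 1 0 0.0055 0 0 0 0; 1 0 0.0055 0 0 0 0; 1 0 0.0055 0 0 0 0; 1 0 0.0055 0 0 0 0

end [ 0.6765 -0.0352  0.089 ] 276.2
```

>>> move_arm(increments="1 -0.0135 0 0 0 0 0; 1 -0.027 0 0 0 0 0; 1 -0.0405 0 0 0 0 0; 1 -0.054 0 0 0 0 0; 1 -0.0675 0 0 0 0 0; 1 -0.081 0 0 0 0 0; 1 -0.0945 0 0 0 0 0; 1 -0.108 0 0 0 0 0")

```text
time_s: 15.1
tcp_pos: [0.6769, -0.0355, 0.0941]
ee_rot: [[-0.994, -0.0, 0.108], [-0.108, 0.0, -0.994], [0.0, -1.0, -0.0]]
wrist_force: [-0.8, -0.3, -5.7]
gripper_width: 0.645
```

>>> move_arm(increments="1 0 0.0011 0 0 0 0; 1 0 0.0022 0 0 0 0; 1 0 0.0033 0 0 0 0; 1 0 0.0044 0 0 0 0; 1 0 0.0055 0 0 0 0; 1 0 0.0055 0 0 0 0; 1 0 0.0055 0 0 0 0; 1 0 0.0055 0 0 0 0")

```text
time_s: 15.9
tcp_pos: [0.6769, -0.0355, 0.0886]
ee_rot: [[-0.994, 0.0, 0.108], [-0.108, 0.0, -0.994], [-0.0, -1.0, -0.0]]
wrist_force: [-0.1, 0.2, -5.2]
gripper_width: 0.638
```

```bash
python3 - <<'E'
from h import *
s=sense(); print(s['tcp_pos'],s['wrist_force'],s['gripper_width'],s['joints'])
p,d=capture("scene"); cv2.imwrite("pics/s6.png",cv2.resize(p[130:290,200:360,::-1],None,fx=3.7,fy=3.7,interpolation=cv2.INTER_CUBIC))
p,d=capture("wrist"); cv2.imwrite("pics/w6.png",p[:,:,::-1])
E
```

```text
[ 0.67686112 -0.03552916  0.08861956] [-0.08990039  0.15826513 -5.15160323] 0.6382040792686099 [ 1.06320425e+01  3.33027910e+01 -9.89979695e-01  1.75549682e-04
 -5.56995073e+01  8.55716180e+01]
```

View pics/s6.png

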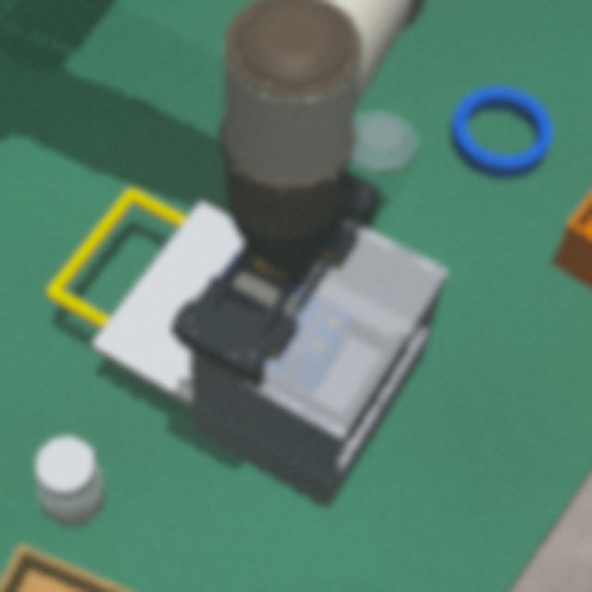

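View pics/w6.png

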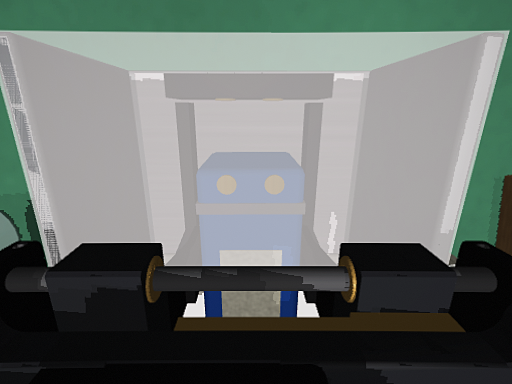

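>>> move_arm(increments="1 0 0.0005 0 0 0 0; 1 0 0.001 0 0 0 0; 1 0 0.0015 0 0 0 0; 1 0 0.0015 0 0 0 0")

```text
time_s: 16.4
tcp_pos: [0.6769, -0.0355, 0.0884]
ee_rot: [[-0.994, 0.001, 0.108], [-0.108, -0.0, -0.994], [-0.001, -1.0, 0.0]]
wrist_force: [-3.8, 0.1, 3.5]
gripper_width: 0.641
```

```bash
python3 - <<'E'
from plan import *
p,y=load(); p=p+[0,0,-.0015]; json.dump(dict(p=list(p),yaw=y),open('cmd.json','w'))
rows([(p,y,4),(b2w([.027,-.001,.09]),276.2,1),(b2w([.027,-.001,.19]),276.2,4)],-.7)
rows([(b2w([-.075,-.001,.19]),276.2,4),(b2w([-.075,-.001,.087]),276.2,4),(b2w([-.045,-.001,.087]),276.2,4),(b2w([-.045,-.001,.087]),276.2,2)],1)
E
```

```text
-0.7 0 0 0 0 0 0; -0.7 0 0 0 0 0 0; -0.7 0 0 0 0 0 0; -0.7 0 0 0 0 0 0; -0.7 0.001 -0.0025 0 0 0 0; -0.7 0.001 -0.0275 0 0 0 0; -0.7 0.001 -0.0525 0 0 0 0; -0.7 0.001 -0.0775 0 0 0 0

-0.7 0 -0.025 0 0 0 0

end [ 0.6755 -0.0354  0.19  ] 276.2
1 0.0255 0 0 0 0 0; 1 0.051 0 0 0 0 0; 1 0.0765 0 0 0 0 0; 1 0.102 0 0 0 0 0; 1 0.102 0.0257 0 0 0 0; 1 0.102 0.0515 0 0 0 0; 1 0.102 0.0772 0 0 0 0; 1 0.102 0.103 0 0 0 0

1 -0.0075 0 0 0 0 0; 1 -0.015 0 0 0 0 0; 1 -0.0225 0 0 0 0 0; 1 -0.03 0 0 0 0 0; 1 -0.03 0 0 0 0 0; 1 -0.03 0 0 0 0 0

end [ 0.6039 -0.0431  0.087 ] 276.2
```

>>> move_arm(increments="-0.7 0 0 0 0 0 0; -0.7 0 0 0 0 0 0; -0.7 0 0 0 0 0 0; -0.7 0 0 0 0 0 0; -0.7 0.001 -0.0025 0 0 0 0; -0.7 0.001 -0.0275 0 0 0 0; -0.7 0.001 -0.0525 0 0 0 0; -0.7 0.001 -0.0775 0 0 0 0")

```text
time_s: 17.2
tcp_pos: [0.6759, -0.0357, 0.1655]
ee_rot: [[-0.994, -0.0, 0.108], [-0.108, -0.0, -0.994], [0.0, -1.0, 0.0]]
wrist_force: [0.3, 0.1, -0.5]
gripper_width: 0.85
```

>>> move_arm(increments="-0.7 0 -0.025 0 0 0 0")

```text
time_s: 17.3
tcp_pos: [0.6759, -0.0357, 0.1907]
ee_rot: [[-0.994, 0.0, 0.108], [-0.108, -0.0, -0.994], [-0.0, -1.0, 0.0]]
wrist_force: [0.1, -1.2, -1.0]
gripper_width: 0.849
```

>>> move_arm(increments="1 0.0255 0 0 0 0 0; 1 0.051 0 0 0 0 0; 1 0.0765 0 0 0 0 0; 1 0.102 0 0 0 0 0; 1 0.102 0.0257 0 0 0 0; 1 0.102 0.0515 0 0 0 0; 1 0.102 0.0772 0 0 0 0; 1 0.102 0.103 0 0 0 0")

```text
time_s: 18.1
tcp_pos: [0.5747, -0.0467, 0.0862]
ee_rot: [[-0.994, 0.001, 0.108], [-0.108, 0.0, -0.994], [-0.001, -1.0, 0.0]]
wrist_force: [0.1, -0.1, -0.8]
gripper_width: 0.208
```

```bash
python3 - <<'E'
from h import *
s=sense(); print(s['tcp_pos'],s['wrist_force'],s['gripper_width'])
p,d=capture("wrist"); cv2.imwrite("pics/w7.png",p[:,:,::-1])
E
```

```text
[ 0.57467261 -0.0466516   0.0862132 ] [ 0.09843615 -0.14028581 -0.76809116] 0.20830111798929976
```

View pics/w7.png

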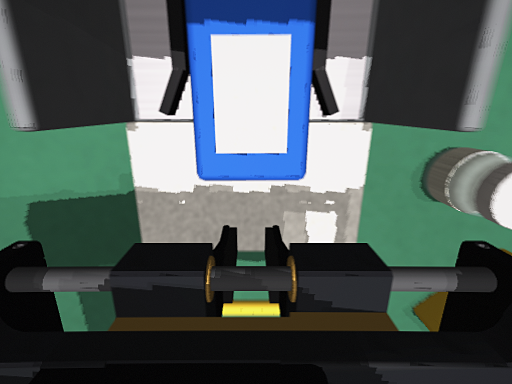

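The pack sits straight in the lane with its near end at row 180 and columns 195–307. I'll push it in.

>>> move_arm(increments="1 -0.0075 0 0 0 0 0; 1 -0.015 0 0 0 0 0; 1 -0.0225 0 0 0 0 0; 1 -0.03 0 0 0 0 0; 1 -0.03 0 0 0 0 0; 1 -0.03 0 0 0 0 0")

```text
time_s: 18.75
tcp_pos: [0.6045, -0.0434, 0.0868]
ee_rot: [[-0.994, 0.0, 0.108], [-0.108, 0.0, -0.994], [-0.0, -1.0, -0.0]]
wrist_force: [0.3, 1.0, 0.6]
gripper_width: 0.005
```

>>> move_arm(increments="1 -0.004 0 0 0 0 0; 1 -0.008 0 0 0 0 0; 1 -0.012 0 0 0 0 0; 1 -0.016 0 0 0 0 0; 1 -0.02 0 0 0 0 0; 1 -0.024 0 0 0 0 0; 1 -0.028 0 0 0 0 0; 1 -0.032 0 0 0 0 0")

```text
time_s: 19.55
tcp_pos: [0.6363, -0.04, 0.0864]
ee_rot: [[-0.994, -0.0, 0.108], [-0.108, -0.0, -0.994], [0.0, -1.0, 0.0]]
wrist_force: [-4.1, -0.9, 1.5]
gripper_width: 0.007
```

>>> move_arm(increments="1 -0.0015 0 0 0 0 0; 1 -0.003 0 0 0 0 0; 1 -0.0045 0 0 0 0 0; 1 -0.006 0 0 0 0 0; 1 -0.007 0 0 0 0 0; 1 -0.008 0 0 0 0 0")

```text
time_s: 20.15
tcp_pos: [0.6441, -0.039, 0.0864]
ee_rot: [[-0.994, -0.0, 0.108], [-0.108, 0.0, -0.994], [0.0, -1.0, -0.0]]
wrist_force: [-3.4, 0.0, 0.6]
gripper_width: 0.006
```

>>> move_arm(increments="1 -0.001 0 0 0 0 0; 1 -0.002 0 0 0 0 0; 1 -0.003 0 0 0 0 0")

```text
time_s: 20.45
tcp_pos: [0.6456, -0.0389, 0.0864]
ee_rot: [[-0.994, -0.004, 0.108], [-0.108, -0.0, -0.994], [0.004, -1.0, -0.0]]
wrist_force: [-7.8, 0.0, 3.1]
gripper_width: 0.005
```

```bash
python3 - <<'E'
from h import *
s=sense(); print(s['tcp_pos'],s['wrist_force'],s['gripper_width'])
p,d=capture("wrist"); cv2.imwrite("pics/w8.png",p[:,:,::-1])
E
```

```text
[ 0.64562805 -0.03885763  0.08643889] [-7.81663399  0.00848351  3.14217493] 0.004784518095886695
```

View pics/w8.png

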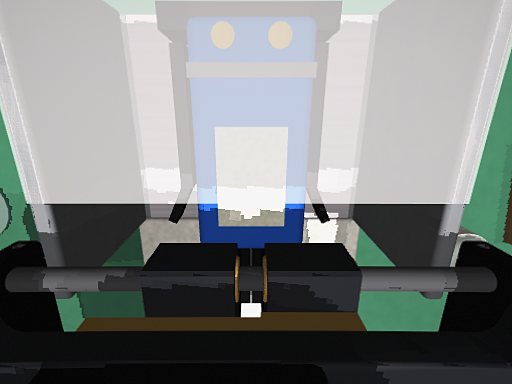

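>>> move_arm(increments="1 -0.001 0 0 0 0 0; 1 -0.002 0 0 0 0 0; 1 -0.002 0 0 0 0 0")

```text
time_s: 20.8
tcp_pos: [0.6455, -0.0389, 0.0864]
ee_rot: [[-0.994, -0.008, 0.108], [-0.108, -0.001, -0.994], [0.008, -1.0, -0.0]]
wrist_force: [-10.5, -0.5, 5.3]
gripper_width: 0.006
```

The TCP has stopped advancing and the force is rising (10.5 N), so the pack is against the stop. I'll back off and check.

```bash
python3 - <<'E'
from plan import *
p,y=b2w([0,-.001,.087]),276.2; json.dump(dict(p=list(p),yaw=y),open('cmd.json','w'))
g=bar(1.571,np.array([0,.001,.0015])); print(g)
rows([(b2w([-.05,-.001,.087]),276.2,4),(b2w([-.06,-.001,.19]),276.2,4)],1)
rows([(np.r_[g[:2],.25],186.2,12),(np.r_[g[:2],.25],186.2,2)],0)
E
```

```text
[ 0.49142537 -0.05336377  0.03676782]
1 0.0125 0 0 0 0 0; 1 0.025 0 0 0 0 0; 1 0.0375 0 0 0 0 0; 1 0.05 0 0 0 0 0; 1 0.0525 -0.0257 0 0 0 0; 1 0.055 -0.0515 0 0 0 0; 1 0.0575 -0.0773 0 0 0 0; 1 0.06 -0.103 0 0 0 0

end [ 0.589  -0.0448  0.19  ] 276.2
0 0.0082 -0.005 -0.0002 0 0.1309 0; 0 0.0163 -0.01 -0.0003 0 0.2618 0; 0 0.0245 -0.015 -0.0005 0 0.3927 0; 0 0.0326 -0.02 -0.0007 0 0.5236 0; 0 0.0408 -0.025 -0.0008 0 0.6545 0; 0 0.0489 -0.03 -0.001 0 0.7854 0; 0 0.0571 -0.035 -0.0012 0 0.9163 0; 0 0.0653 -0.04 -0.0013 0 1.0472 0

0 0.0042 -0.005 0.0069 0 0.1309 0; 0 0.0085 -0.01 0.0139 0 0.2618 0; 0 0.0127 -0.015 0.0209 0 0.3927 0; 0 0.0169 -0.02 0.0279 0 0.5236 0; 0 0.0169 -0.02 0.0279 0 0.5236 0; 0 0.0169 -0.02 0.0279 0 0.5236 0

end [ 0.4914 -0.0534  0.25  ] 186.2
```

>>> move_arm(increments="1 0.0125 0 0 0 0 0; 1 0.025 0 0 0 0 0; 1 0.0375 0 0 0 0 0; 1 0.05 0 0 0 0 0; 1 0.0525 -0.0257 0 0 0 0; 1 0.055 -0.0515 0 0 0 0; 1 0.0575 -0.0773 0 0 0 0; 1 0.06 -0.103 0 0 0 0")

```text
time_s: 21.6
tcp_pos: [0.5911, -0.0447, 0.1915]
ee_rot: [[-0.994, 0.005, 0.109], [-0.109, 0.0, -0.994], [-0.005, -1.0, 0.0]]
wrist_force: [-0.3, 0.1, -0.8]
gripper_width: 0.004
```

>>> move_arm(increments="0 0.0082 -0.005 -0.0002 0 0.1309 0; 0 0.0163 -0.01 -0.0003 0 0.2618 0; 0 0.0245 -0.015 -0.0005 0 0.3927 0; 0 0.0326 -0.02 -0.0007 0 0.5236 0; 0 0.0408 -0.025 -0.0008 0 0.6545 0; 0 0.0489 -0.03 -0.001 0 0.7854 0; 0 0.0571 -0.035 -0.0012 0 0.9163 0; 0 0.0653 -0.04 -0.0013 0 1.0472 0")

```text
time_s: 22.4
tcp_pos: [0.5258, -0.0505, 0.2307]
ee_rot: [[-0.587, 0.005, -0.81], [0.81, 0.001, -0.587], [-0.003, -1.0, -0.004]]
wrist_force: [-0.3, 0.1, -0.3]
gripper_width: 0.491
```

>>> move_arm(increments="0 0.0042 -0.005 0.0069 0 0.1309 0; 0 0.0085 -0.01 0.0139 0 0.2618 0; 0 0.0127 -0.015 0.0209 0 0.3927 0; 0 0.0169 -0.02 0.0279 0 0.5236 0; 0 0.0169 -0.02 0.0279 0 0.5236 0; 0 0.0169 -0.02 0.0279 0 0.5236 0")

```text
time_s: 23.0
tcp_pos: [0.493, -0.0534, 0.2502]
ee_rot: [[-0.111, 0.003, -0.994], [0.994, 0.001, -0.111], [0.0, -1.0, -0.003]]
wrist_force: [-1.1, 0.2, 0.2]
gripper_width: 0.5
```

```bash
python3 - <<'E'
from h import *
import pickle
s=sense(); print(s['time_s'],s['tcp_pos'],s['wrist_force'],s['gripper_width'],s['joints'])
c=camera_params("wrist");p,d=capture("wrist"); cv2.imwrite("pics/w9.png",p[:,:,::-1]);np.save("w9.npy",d); pickle.dump(c,open("w9.pkl","wb"))
p,d=capture("top"); cv2.imwrite("pics/t9.png",p[:,:,::-1])
E
```

```text
23.0 [ 0.49296562 -0.05341108  0.25020394] [-1.10495022  0.19581344  0.21317229] 0.5004991266975899 [ 1.26258106e+01  8.08023265e+00 -1.46920418e+01  1.48935236e-02
 -6.70349682e+01 -6.25424433e+00]
```

View pics/w9.png

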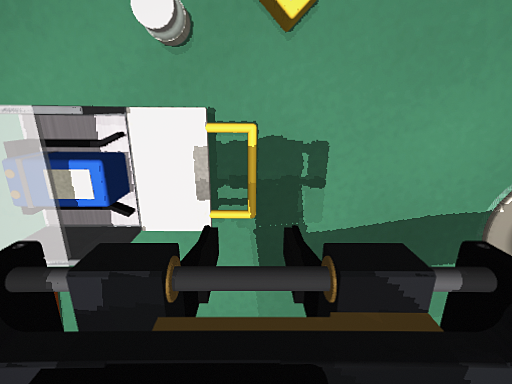

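```bash
python3 - <<'E'
from h import *
import pickle
from plan import BAY
np.set_printoptions(precision=4,suppress=True)
c=pickle.load(open("w9.pkl","rb")); D=np.load("w9.npy"); p=cv2.imread("pics/w9.png")[:,:,::-1].copy()
cv2.imwrite("pics/w9z.png",cv2.resize(p[95:235,0:160,::-1],None,fx=4,fy=4,interpolation=cv2.INTER_CUBIC))
a=np.radians(BAY['yaw']); R=np.array([[np.cos(a),-np.sin(a)],[np.sin(a),np.cos(a)]])
H=hsv(p); m=cv2.inRange(H,(105,120,60),(128,255,255)); m[:140]=0; m[222:]=0; m[:,145:]=0
v,u=np.where(m>0); P=bydepth("wrist",np.c_[u,v],D[v,u],c); X=(P[:,:2]-BAY['o'])@R
print(np.c_[X,P[:,2]][::60])
f=(P[:,2]<.11)&(P[:,2]>.065)
print("front face x",np.percentile(X[f,0],[5,50,95]),"y",np.percentile(X[f,1],[2,98]))
t=(P[:,2]>.117); print("top x min",np.percentile(X[t,0],[1,5]),"y",np.percentile(X[t,1],[1,99]))
m=cv2.inRange(H,(20,120,100),(34,255,255)); m[:118]=0;m[222:]=0;m[:,244:262]&=255;m[:,:244]=0;m[:,262:]=0
v,u=np.where(m>0); Q=onplane("wrist",np.c_[u,v],.056,c); print("bar",((Q[:,:2]-BAY['o'])@R).mean(0), cv2.minAreaRect(Q[:,:2].astype(np.float32)))
E
```

```text
[[ 0.085  -0.0301  0.0737]
 [ 0.0843 -0.0301  0.0818]
 [ 0.0765 -0.0302  0.0896]
 [ 0.0101 -0.0291  0.0798]
 [ 0.0241 -0.0291  0.0882]
 [ 0.039  -0.0293  0.0972]
 [ 0.0526 -0.0293  0.1049]
 [ 0.066  -0.0293  0.1117]
 [ 0.0067 -0.0234  0.0755]
 [ 0.0086 -0.0281  0.1091]
 [ 0.0209 -0.0286  0.1188]
 [ 0.0362 -0.0278  0.1208]
 [ 0.053  -0.0265  0.1203]
 [ 0.0064 -0.0197  0.0826]
 [ 0.0069 -0.0247  0.1155]
 [ 0.0216 -0.0246  0.1209]
 [ 0.0392 -0.0233  0.1209]
 [ 0.0569 -0.022   0.1206]
 [ 0.0061 -0.0165  0.0919]
 [ 0.0098 -0.021   0.1196]
 [ 0.0241 -0.0203  0.1217]
 [ 0.0078 -0.0157  0.1055]
 [ 0.0151 -0.0169  0.1213]
 [ 0.006  -0.0086  0.0896]
 [ 0.0081 -0.0125  0.1172]
 [ 0.0199 -0.0109  0.1203]
 [ 0.0057 -0.0046  0.099 ]
 [ 0.0102 -0.0077  0.1209]
 [ 0.0061  0.0048  0.0772]
 [ 0.0063 -0.0009  0.1085]
 [ 0.0141 -0.0021  0.1217]
 [ 0.0064  0.0089  0.0862]
 [ 0.0069  0.0037  0.1134]
 [ 0.0166  0.004   0.121 ]
 [ 0.0067  0.0159  0.0849]
 [ 0.0068  0.0119  0.1067]
 [ 0.0056  0.0114  0.1161]
 [ 0.0065  0.0162  0.1087]
 [ 0.0604  0.0161  0.1209]
 [ 0.0596  0.0173  0.1209]
 [ 0.0567  0.0186  0.1205]
 [ 0.0526  0.0199  0.1203]
 [ 0.0468  0.0209  0.1208]
 [ 0.0386  0.0219  0.1215]
 [ 0.0305  0.0235  0.1203]
 [ 0.0202  0.0252  0.1188]]
front face x [0.006  0.0069 0.0739] y [-0.0302  0.0202]
top x min [0.0068 0.0081] y [-0.0295  0.0252]
bar [-0.1574 -0.0051] ((0.4938323497772217, -0.055070050060749054), (0.015783991664648056, 0.1303149312734604), 5.999338150024414)
```

View pics/w9z.png

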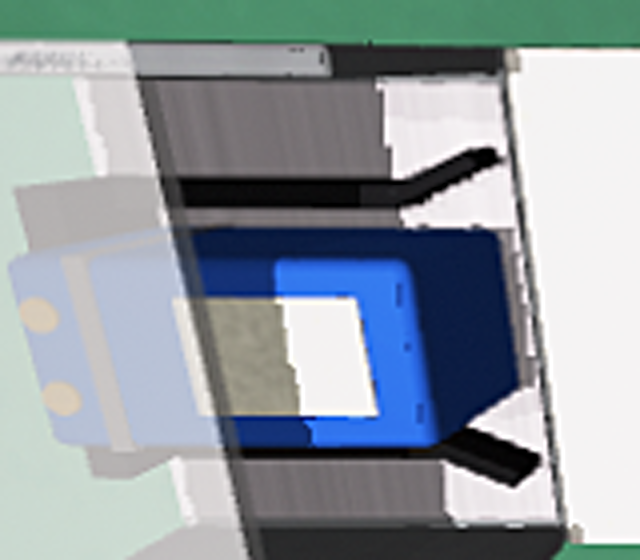

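The pack's near end measures 6–7 mm inside the hinge line and it sits straight, so it is home. Next I'll grip the bar again.

>>> move_arm(increments="0 0 0.045 0 0 0 0; 0 0 0.09 0 0 0 0; 0 0 0.135 0 0 0 0; 0 0 0.165 0 0 0 0; 0 0 0.19 0 0 0 0; 0 0 0.2132 0 0 0 0; 0 0 0.2132 0 0 0 0; 0 0 0.2132 0 0 0 0")

```text
time_s: 23.9
tcp_pos: [0.4924, -0.0536, 0.0363]
ee_rot: [[-0.109, -0.0, -0.994], [0.994, -0.0, -0.109], [-0.0, -1.0, 0.0]]
wrist_force: [0.5, 0.6, -0.5]
gripper_width: 0.501
```

>>> move_arm(increments="1 0 0 0 0 0 0; 1 0 0 0 0 0 0; 1 0 0 0 0 0 0; 1 0 0 0 0 0 0; 1 0 0 0 0 0 0; 1 0 0 0 0 0 0")

```text
time_s: 24.5
tcp_pos: [0.4924, -0.0535, 0.0368]
ee_rot: [[-0.108, 0.001, -0.994], [0.994, 0.0, -0.108], [-0.0, -1.0, -0.001]]
wrist_force: [0.4, 0.1, 1.5]
gripper_width: 0.125
```

```bash
python3 - <<'E'
from plan import *
s=sense();print(s['gripper_width'],s['tcp_pos'],s['wrist_force'])
off=np.array([0,.001,.0015]); g=bar(1.571,off)
json.dump(dict(p=list(g),yaw=186.2),open('cmd.json','w'))
ths=np.r_[1.563,1.55,np.linspace(1.55,.08,38)[1:],.07,.06,.05,.04,.03,.022,.015,.008,0]
print(len(ths))
rows([(bar(t,off),186.2,1) for t in ths],1)
E
```

```text
0.12524614308300072 [ 0.4924171  -0.05354251  0.03677511] [0.40045061 0.08399151 1.51889644]
48
1 0 -0.0013 0 0 0 0; 1 0 -0.0033 0.0001 0 0 0; 1 0 -0.0096 0.0001 0 0 0; 1 0 -0.0159 -0.0002 0 0 0; 1 0 -0.0221 -0.0007 0 0 0; 1 0 -0.0284 -0.0015 0 0 0; 1 0 -0.0346 -0.0025 0 0 0; 1 0 -0.0407 -0.0037 0 0 0

1 0 -0.0061 -0.0015 0 0 0; 1 0 -0.0122 -0.0033 0 0 0; 1 0 -0.0181 -0.0053 0 0 0; 1 0 -0.024 -0.0075 0 0 0; 1 0 -0.0298 -0.0099 0 0 0; 1 0 -0.0355 -0.0126 0 0 0; 1 0 -0.041 -0.0155 0 0 0; 1 0 -0.0465 -0.0186 0 0 0

1 0 -0.0053 -0.0033 0 0 0; 1 0 -0.0105 -0.0069 0 0 0; 1 0 -0.0156 -0.0106 0 0 0; 1 0 -0.0204 -0.0146 0 0 0; 1 0 -0.0252 -0.0187 0 0 0; 1 0 -0.0297 -0.023 0 0 0; 1 0 -0.0341 -0.0275 0 0 0; 1 0 -0.0383 -0.0322 0 0 0

1 0 -0.0041 -0.0048 0 0 0; 1 0 -0.0079 -0.0098 0 0 0; 1 0 -0.0115 -0.0149 0 0 0; 1 0 -0.0149 -0.0202 0 0 0; 1 0 -0.0181 -0.0256 0 0 0; 1 0 -0.0211 -0.0311 0 0 0; 1 0 -0.0239 -0.0368 0 0 0; 1 0 -0.0264 -0.0425 0 0 0

1 0 -0.0023 -0.0058 0 0 0; 1 0 -0.0044 -0.0118 0 0 0; 1 0 -0.0062 -0.0178 0 0 0; 1 0 -0.0078 -0.0239 0 0 0; 1 0 -0.0092 -0.03 0 0 0; 1 0 -0.0103 -0.0362 0 0 0; 1 0 -0.0111 -0.0424 0 0 0; 1 0 -0.0113 -0.044 0 0 0

1 0 -0.0002 -0.0015 0 0 0; 1 0 -0.0003 -0.0031 0 0 0; 1 0 -0.0005 -0.0047 0 0 0; 1 0 -0.0006 -0.0063 0 0 0; 1 0 -0.0007 -0.0075 0 0 0; 1 0 -0.0007 -0.0086 0 0 0; 1 0 -0.0008 -0.0097 0 0 0; 1 0 -0.0008 -0.011 0 0 0

end [ 0.6425 -0.0369  0.2008] 186.2
```

>>> move_arm(increments="1 0 -0.0013 0 0 0 0; 1 0 -0.0033 0.0001 0 0 0; 1 0 -0.0096 0.0001 0 0 0; 1 0 -0.0159 -0.0002 0 0 0; 1 0 -0.0221 -0.0007 0 0 0; 1 0 -0.0284 -0.0015 0 0 0; 1 0 -0.0346 -0.0025 0 0 0; 1 0 -0.0407 -0.0037 0 0 0")

```text
time_s: 25.3
tcp_pos: [0.4959, -0.0532, 0.0777]
ee_rot: [[-0.108, 0.001, -0.994], [0.994, 0.0, -0.108], [0.0, -1.0, -0.001]]
wrist_force: [6.0, -0.6, -7.6]
gripper_width: 0.126
```

>>> move_arm(increments="1 0 -0.0061 -0.0015 0 0 0; 1 0 -0.0122 -0.0033 0 0 0; 1 0 -0.0181 -0.0053 0 0 0; 1 0 -0.024 -0.0075 0 0 0; 1 0 -0.0298 -0.0099 0 0 0; 1 0 -0.0355 -0.0126 0 0 0; 1 0 -0.041 -0.0155 0 0 0; 1 0 -0.0465 -0.0186 0 0 0")

```text
time_s: 26.1
tcp_pos: [0.5124, -0.0514, 0.1234]
ee_rot: [[-0.108, -0.004, -0.994], [0.994, -0.0, -0.108], [0.0, -1.0, 0.004]]
wrist_force: [-0.4, -0.6, -5.8]
gripper_width: 0.125
```

>>> move_arm(increments="1 0 -0.0053 -0.0033 0 0 0; 1 0 -0.0105 -0.0069 0 0 0; 1 0 -0.0156 -0.0106 0 0 0; 1 0 -0.0204 -0.0146 0 0 0; 1 0 -0.0252 -0.0187 0 0 0; 1 0 -0.0297 -0.023 0 0 0; 1 0 -0.0341 -0.0275 0 0 0; 1 0 -0.0383 -0.0322 0 0 0")

```text
time_s: 26.9
tcp_pos: [0.5414, -0.0483, 0.1623]
ee_rot: [[-0.107, -0.011, -0.994], [0.994, -0.001, -0.107], [0.0, -1.0, 0.011]]
wrist_force: [-12.7, 0.4, 5.5]
gripper_width: 0.126
```

>>> move_arm(increments="1 0 -0.0041 -0.0048 0 0 0; 1 0 -0.0079 -0.0098 0 0 0; 1 0 -0.0115 -0.0149 0 0 0; 1 0 -0.0149 -0.0202 0 0 0; 1 0 -0.0181 -0.0256 0 0 0; 1 0 -0.0211 -0.0311 0 0 0; 1 0 -0.0239 -0.0368 0 0 0; 1 0 -0.0264 -0.0425 0 0 0")

```text
time_s: 27.7
tcp_pos: [0.5867, -0.0437, 0.1919]
ee_rot: [[-0.109, -0.002, -0.994], [0.994, -0.002, -0.109], [-0.001, -1.0, 0.003]]
wrist_force: [-10.3, 1.7, 8.0]
gripper_width: 0.126
```

>>> move_arm(increments="1 0 -0.0023 -0.0058 0 0 0; 1 0 -0.0044 -0.0118 0 0 0; 1 0 -0.0062 -0.0178 0 0 0; 1 0 -0.0078 -0.0239 0 0 0; 1 0 -0.0092 -0.03 0 0 0; 1 0 -0.0103 -0.0362 0 0 0; 1 0 -0.0111 -0.0424 0 0 0; 1 0 -0.0113 -0.044 0 0 0")

```text
time_s: 28.5
tcp_pos: [0.633, -0.0386, 0.2024]
ee_rot: [[-0.109, 0.003, -0.994], [0.994, -0.001, -0.109], [-0.001, -1.0, -0.002]]
wrist_force: [-4.3, 1.1, 5.9]
gripper_width: 0.126
```

>>> move_arm(increments="1 0 -0.0002 -0.0015 0 0 0; 1 0 -0.0003 -0.0031 0 0 0; 1 0 -0.0005 -0.0047 0 0 0; 1 0 -0.0006 -0.0063 0 0 0; 1 0 -0.0007 -0.0075 0 0 0; 1 0 -0.0007 -0.0086 0 0 0; 1 0 -0.0008 -0.0097 0 0 0; 1 0 -0.0008 -0.011 0 0 0")

```text
time_s: 29.3
tcp_pos: [0.6436, -0.0375, 0.2027]
ee_rot: [[-0.109, 0.002, -0.994], [0.994, -0.001, -0.109], [-0.001, -1.0, -0.002]]
wrist_force: [-5.2, 0.1, 5.4]
gripper_width: 0.129
```

>>> move_arm(increments="1 0 0 -0.0007 0 0 0; 1 0 0 -0.0014 0 0 0; 1 0 0 -0.002 0 0 0; 1 0 0 -0.002 0 0 0")

```text
time_s: 29.7
tcp_pos: [0.6436, -0.0375, 0.2027]
ee_rot: [[-0.109, -0.002, -0.994], [0.994, -0.001, -0.109], [-0.001, -1.0, 0.002]]
wrist_force: [-8.5, 0.4, 7.8]
gripper_width: 0.126
```

>>> move_arm(increments="1 0 0 -0.0007 0 0 0; 1 0 0 -0.0014 0 0 0; 1 0 0 -0.002 0 0 0; 1 0 0 -0.003 0 0 0; 1 0 0 -0.003 0 0 0")

```text
time_s: 30.2
tcp_pos: [0.6436, -0.0375, 0.2027]
ee_rot: [[-0.108, -0.009, -0.994], [0.994, -0.002, -0.108], [-0.001, -1.0, 0.009]]
wrist_force: [-15.4, 0.5, 11.0]
gripper_width: 0.128
```

```bash
python3 - <<'E'
from h import *
import pickle
s=sense(); print(s['tcp_pos'],s['wrist_force'],s['gripper_width'])
c=camera_params("wrist");p,d=capture("wrist"); cv2.imwrite("pics/w10.png",p[:,:,::-1]);np.save("w10.npy",d); pickle.dump(c,open("w10.pkl","wb"))
E
```

```text
[ 0.64359044 -0.03753078  0.20268627] [-15.35825747   0.46432327  11.04991087] 0.12812375937280648
```

View pics/w10.png

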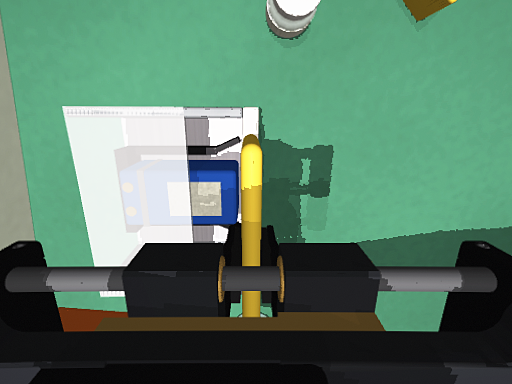

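The door is hard shut: the TCP didn't move while the force rose to 15 N. I'll ease off slightly, open and rise.

>>> move_arm(increments="1 0 0 0.002 0 0 0; 1 0 0 0.003 0 0 0; 0 0 0 0.003 0 0 0; 0 0 0 0.003 0 0 0; 0 0 0 0.003 0 0 0; 0 0 0 0.003 0 0 0; 0 0 0 0.003 0 0 0")

```text
time_s: 30.95
tcp_pos: [0.6454, -0.0369, 0.2002]
ee_rot: [[-0.108, 0.001, -0.994], [0.994, 0.0, -0.108], [-0.0, -1.0, -0.001]]
wrist_force: [-0.1, -0.1, 0.7]
gripper_width: 0.466
```

>>> move_arm(increments="0 0 0 0 0 0 0; 0 0 -0.015 0 0 0 0; 0 0 -0.035 0 0 0 0; 0 0 -0.06 0 0 0 0; 0 0 -0.1 0.005 0 0 0; 0 0 -0.14 0.02 0 0 0; 0 0 -0.18 0.05 0 0 0; 0 0 -0.2 0.08 0 0 0")

```text
time_s: 31.75
tcp_pos: [0.5657, -0.046, 0.4041]
ee_rot: [[-0.108, 0.006, -0.994], [0.994, -0.0, -0.108], [-0.001, -1.0, -0.006]]
wrist_force: [-0.4, 0.2, 0.6]
gripper_width: 0.5
```

```bash
python3 - <<'E'
from h import *
import pickle
from plan import BAY
s=sense(); print(s['time_s'],s['tcp_pos'],s['wrist_force'],s['gripper_width'])
c=camera_params("wrist");p,D=capture("wrist"); cv2.imwrite("pics/w11.png",p[:,:,::-1])
q,d=capture("scene"); cv2.imwrite("pics/s11.png",cv2.resize(q[110:310,150:400,::-1],None,fx=3,fy=3,interpolation=cv2.INTER_CUBIC))
a=np.radians(BAY['yaw']); R=np.array([[np.cos(a),-np.sin(a)],[np.sin(a),np.cos(a)]])
v,u=np.mgrid[90:235,60:330]; P=bydepth("wrist",np.c_[u.ravel(),v.ravel()],D[v,u].ravel(),c); X=(P[:,:2]-BAY['o'])@R
s=(P[:,2]>.218)&(P[:,2]<.24)&(abs(X[:,1])<.05); print("bar top x",np.percentile(X[s,0],[5,50,95]),np.percentile(P[s,2],95))
s=(abs(P[:,2]-.16)<.004)&(X[:,0]<.03); print("door top x",np.percentile(X[s,0],[5,50,95]))
E
```

```text
31.75 [ 0.56572407 -0.04596659  0.40411447] [-0.38828049  0.18213488  0.63167468] 0.4999773106131335
bar top x [-0.01179535 -0.00724121 -0.00137763] 0.2254704339398952
door top x [-0.01190538 -0.00704806 -0.00088174]
```

View pics/w11.png

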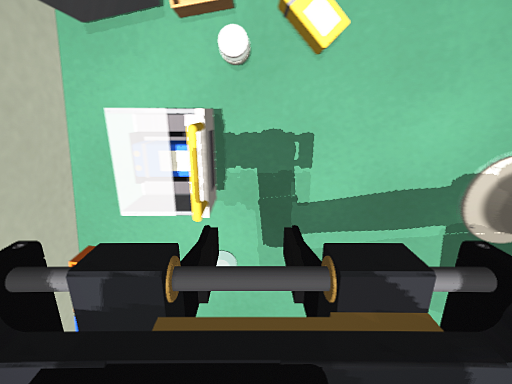

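View pics/s11.png

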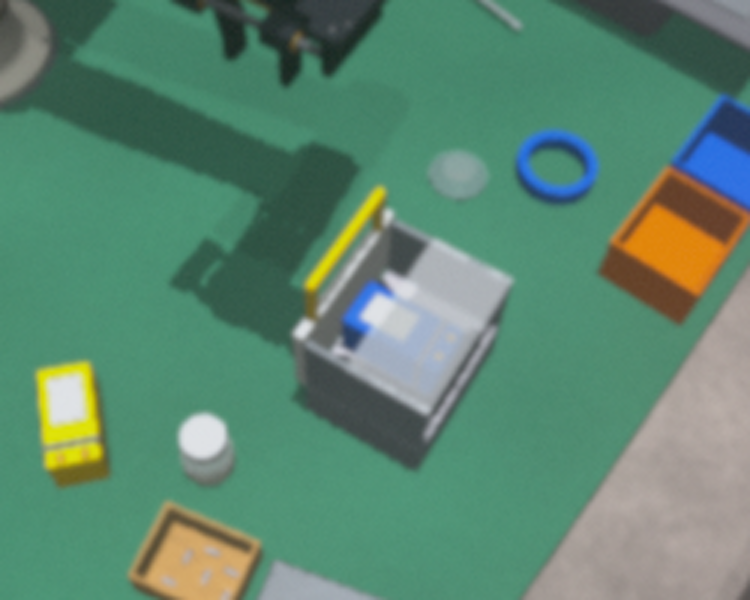

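The door's top edge spans −12 to 0 mm and the bar is at −7 mm (expected −6), so the door is shut. The pack is home and the robot is clear. Handing in.

```bash
python3 -c "
from station import r
print(r.finish_job())"
```

```text
the job is handed in; nothing more can be done
None
```

The blue pack is in the bay against the rear stop, the door is fully shut, and I handed the job in at about 32 s of the 72 s allowed. I lowered the door flat by its bar, set the pack in the lane, pushed it home with closed fingers, then raised the door and let go.

**Last checks:**
- **Pack:** its near end measured about 6–7 mm inside the hinge line (7 expected). The push stalled against the stop at about 10 N.
- **Door:** when I pressed it shut, the force rose to about 15 N with no further movement. After release, its top edge spanned −12 to 0 mm from the hinge line. The bar was at −7 mm (−6 expected), which is within camera error.
- **Bench:** in the last pictures the yellow pack, jar, tape, lens and tray look to be where they started. The driver was only partly in those views, and I did not look separately at the bracket or measure any of these objects.
- **Robot:** it is touching nothing.

**One flaw:** the wrist force briefly read 41 N as the door reached its flat stop. That load was through the fingers on the bar, well under the 120 N wrist limit.

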